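Dock the heavy bottle crate and shut its gate

TASK

With the fingertips, push the heavy bottle crate along the worktop into its docking bay until it is fully home against the end stop: push low on the grey box so that it slides and does not tip, never lift it, and keep the fingers off its bottles and handle. Then push the red gate arm fully shut behind it. Leave everything else where it stands.

Things in the scene. Friction and masses are not known exactly. Their poses are not given: they have to be found in the camera images.
- crate: loose bottle crate: closed grey box 170 (its x) x 92 (its y) x 56 mm high, carrying two upright bottles, at least 13 mm inside its long faces, and a steel handle, 205 mm high. Top-heavy, 0.75 to 1 kg; slides at 4 to 10 N, but tips over its leading edge if pushed at bottle height. Origin: centre of its underside. Its +y face leads into the bay; push on its long -y face
- bay: fixed U of aluminium rails 22 mm high. Origin: on the worktop, where the crate's origin lies when fully home, axes parallel. Side rails' inner faces at x = -95 and +95 mm, from y = -50 to +63 mm; the end stop's black bumper has its face at y = +46 mm and touches the crate when home. Mouth at -y, flared from y = -50 to -100 mm, there about 240 mm wide
- gate (a joint): hinge of the red gate arm, rad: 0 = shut, across the mouth behind the docked crate (arm points to the bay's -x); grows as it opens; about 1.57 = pointing to the bay's -y; hard stop at 0; light friction (about 0.06 N m), stays where it is left
- gate_hinge (a point): hinge axis (vertical) of the gate arm, at the mouth's +x side: bay frame x = +130, y = -62 mm, at the arm's mid-height, 36 mm above the worktop. A post of 7 mm radius here ends 50 mm above the worktop
- gate_tip (a point): free end of the red gate arm, on its centre line, 110 mm from the hinge axis; the arm is 10 mm thick and spans heights of 28 to 44 mm above the worktop, passing over the rails; shut, it stands 11 mm clear behind a crate that is fully home
- tip_box: clear-lidded pipette tip box, 89x120x83 mm, loose bystander; origin: centre of its underside
- stop_bottle: small brown bottle with black cap, 34 mm across, 66 mm tall, loose bystander; origin: centre of its underside
- squeeze_bottle: white squeeze bottle with red nozzle, 42 mm across, 110 mm tall, loose bystander; origin: centre of its underside
- beaker: grey-green plastic beaker, 85 mm across, 108 mm tall, loose bystander; origin: centre of its underside
- tape_roll: roll of beige tape lying flat, 96 mm across, 25 mm high, loose bystander; origin: centre of its underside
- crate_bottle_blue: white blue-capped bottle fixed in the crate, 66 mm across, at crate x = -36 mm; not to be touched; origin 14 mm above the crate's underside
- crate_bottle_amber: amber black-capped bottle fixed in the crate, 56 mm across, at crate x = +37 mm; not to be touched; origin 14 mm above the crate's underside
- crate_handle: steel carrying handle fixed on the crate, a 10 mm bar over two posts at crate x = -78 and +78 mm; not to be touched; origin as the crate's

How it is judged:
By the outcome, as a careful person would: the job done as asked, in the order asked, and still so for the second after the job is handed in, with the robot touching nothing.
It also fails if it takes over 72 s, if anything falls off the work surface, if the arm or the gripper's body presses on something with over 40 N, if the wrist force passes 120 N, or if a joint passes its speed limit or range.

ROBOT

A 7-joint arm with a two-finger parallel gripper is mounted at the origin on a cart in front of the work surface, level with it; the furniture and walls round the work are solid. World frame = base frame: x ahead of the robot, y to its left, z up, the work surface at z = 0. Lengths are in m, angles in rad, forces in N, time in s.
With the tool pointing down it reaches from about 0.425 to 0.95 m from the base axis. Payload 4.7 kg.
Tool frame: the origin (TCP) lies on the front face of the gripper's body, between the roots of the fingers; the fingertips stand bot.tips_ahead ahead of it and the grasp point (between the pads) lies 51 mm ahead of it (bot.tips_ahead is the distance from the TCP to the fingertips, in m); z points along the fingers, y is the direction in which the jaws open and shut (so a half turn about z gives the same grasp; the last joint's range is limited). The gripper opens to 87 mm and grips with 3 to 60 N. Pads are 19 mm wide; open, the fingers measure 117 mm over their backs; the gripper's body (75 mm by 190 mm) begins 51 mm behind the grasp point.
Start: joints at [-1.247, 0.469, -0.049, 1.532, 0.024, 1.141, -0.082], TCP at [0.233, 0.633, 0.292] pointing down, gripper open.
Joint ranges: [-2.59, 2.59], [-0.33, 1.99], [-1.39, 1.29], [0.1, 2.45], [-1.04, 4.18], [0.21, 1.99], [-2.66, 2.66]. Speed limits (rad/s): [2.57, 2.57, 3.14, 3.14, 3.14, 3.14, 3.14].

INTERFACE

Orientations are given as a rotation vector (axis times angle).
In Python, from bench import bot, imaging, order gives the robot as it stands. The module is installed in compiled form; this text tells all that it offers.
- The arm moves only by the tool apply_moves, never from a script. Its argument "moves" is a list of rows, each an object of numbers: "ax", "ay", "az": the turn, a rotation vector about the tool's x, y, z in rad; "dx", "dy", "dz": the shift along the tool's x, y, z in m; "hand": the opening, from 0 (shut) to 1 (fully open). In form: [{"ax": .., "ay": .., "az": .., "dx": .., "dy": .., "dz": .., "hand": ..}, ...]. A call has 1 to 5 rows; each row shifts and turns the commanded pose from where the row before left it, along the tool's axes as they then stand; what a row does not reach is not made up. A row lasts 1/12 s, in which the tool goes at most 41.7 mm and 7.16 degrees, less where a joint would pass 70% of its speed; a pose out of reach is approached as far as the arm can. A call with a gripper value outside its range is refused whole. The fingers move at their own pace and stop on an object; "force" is the grip in N (left out, the last holds). Time passes only in rows, so rows that do not move let the fingers close. It gives the time, the measured TCP pose, the force and the opening at its end, in the units of the state.
- bot.sense(): the state, without advancing time (a new reading comes with each control period).
- imaging.grab_frame(name): name is "side" or "top"; returns a dict with "img" (420x560x3 uint8, red, green, blue), "K" (3x3 intrinsics, pixels), "D" ([k1, k2, p1, p2, k3] as OpenCV has them; the pictures are not rectified), "R" (3x3) and "t" (3): a world point X has camera coordinates R X + t. Camera axes: x right, y down, z forward; pixel columns grow to the right and rows downward; lengths in m; the calibration is good to about 2 mm. A picture is of the moment at which its call begins. There is no depth.
- order.job_done(): hands the job in, once; it reports no verdict.
The state is a dict: "time_s": time; "q": joint angles; "dq": joint speeds; "joint_efforts": joint torques, N m; "tool_pos": TCP position; "ee_rot": TCP orientation; "ft_force": force on the tool from outside, world axes, zero at the start; "ft_torque": the same for the moment, N m; "grip_width": finger opening in m.
Only numpy, scipy, OpenCV 4.12 (cv2) and the standard library are available. Lean on these libraries where they do the work, as an engineer would, in place of code of your own. Each camera call takes 0.05 s, during which the arm holds its last target.

## Working session

There is one attempt and no reset: what is moved stays moved. The work goes in short steps, Python scripts to look and compute and a tool call to move; the robot and the scene stay as the last step left them, time stands still between calls to the robot, and variables do not carry over. Pictures are saved under pics/ and viewed, and the job is handed in when it is done.

Besides the shell and the picture viewer there is one more tool, called after ">>>" by a JSON object that holds its "op" and its "data". apply_moves: Moves the arm, as the interface text tells. Its arguments: {"type":"object","properties":{"moves":{"type":"array","items":{"type":"object","properties":{"ax":{"type":"number"},"ay":{"type":"number"},"az":{"type":"number"},"dx":{"type":"number"},"dy":{"type":"number"},"dz":{"type":"number"},"hand":{"type":"number"}}}},"force":{"type":"number"}},"required":["moves"]}

```bash
mkdir -p pics; python3 - <<'E'
from bench import bot, imaging
import cv2,numpy as np
print(bot.sense(), bot.tips_ahead)
for n in("side","top"):
    f=imaging.grab_frame(n); cv2.imwrite(f"pics/{n}0.png",f["img"][:,:,::-1])
    np.savez(f"{n}.npz",**{k:f[k] for k in("K","D","R","t","img")})
    print(n,f["K"],f["D"],f["R"],f["t"])
E
```

```text
{'time_s': 0.0, 'q': array([-1.2468899 ,  0.46946166, -0.04857852,  1.53368687,  0.02409451,
        1.14095298, -0.08234866]), 'dq': array([-1.25982619e-03, -2.50938177e-04, -3.31817981e-04,  2.60886268e-03,
        1.05875332e-03,  1.52975370e-03, -2.34176449e-05]), 'joint_efforts': array([-9.08794864e-04, -5.07983637e+01, -8.07371247e-02, -2.36150193e+01,
       -6.11863006e-02,  3.80496634e-02,  1.91981831e-04]), 'tool_pos': array([0.23307158, 0.6330045 , 0.29118858]), 'ee_rot': array([-5.51322896e-01, -3.09256491e+00,  2.99187792e-03]), 'ft_force': array([0.0463642 , 0.73561645, 0.58047933]), 'ft_torque': array([ 0.00330035,  0.00618757, -0.00030281]), 'grip_width': 0.08719178166334106} 0.0697
side [[513.39927611   0.         273.62382776]
 [  0.         513.39927611 215.16948297]
 [  0.           0.           1.        ]] [-0.15120976  0.          0.          0.          0.        ] [[ 0.99056439 -0.13675468  0.00896306]
 [-0.0684448  -0.55031085 -0.83214979]
 [ 0.11873285  0.82368448 -0.55447848]] [-0.56379493  0.10032368  1.24382878]
top [[427.46859519   0.         277.95366353]
 [  0.         427.46859519 206.4888416 ]
 [  0.           0.           1.        ]] [-0.00428872  0.          0.          0.          0.        ] [[-0.03905053 -0.9992359  -0.00163314]
 [-0.97644878  0.03850695 -0.21228517]
 [ 0.21218585 -0.00669517 -0.9772064 ]] [0.05216352 0.57433734 1.20939385]
```

View pics/side0.png

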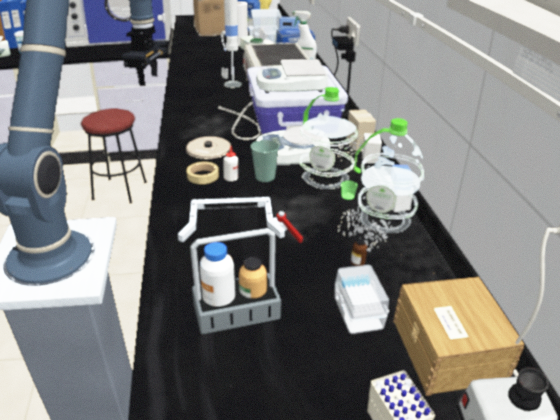

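View pics/top0.png

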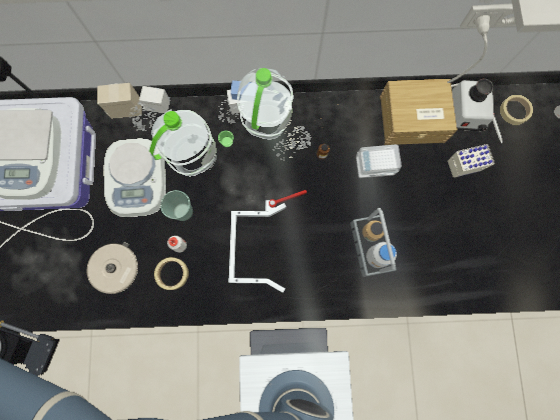

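```bash
cat > h.py <<'E'
import numpy as np,cv2
def cam(n,f=None):
    f=f or dict(np.load(f"{n}.npz")); return f
def pix2w(f,uv,z):
    n=cv2.undistortPoints(np.array([[uv]],float),f["K"],f["D"])[0,0]
    d=f["R"].T@np.array([n[0],n[1],1]); c=-f["R"].T@f["t"]
    return c+d*(z-c[2])/d[2]
def proj(f,P):
    P=np.atleast_2d(P).astype(float)
    return cv2.projectPoints(P,cv2.Rodrigues(f["R"])[0],f["t"],f["K"],f["D"])[0][:,0]
def crop(img,x0,y0,w,h,s,out):
    c=cv2.resize(img[y0:y0+h,x0:x0+w,::-1],None,fx=s,fy=s,interpolation=cv2.INTER_CUBIC)
    for k in range(0,w,10):
        cv2.line(c,(k*s,0),(k*s,12 if (x0+k)%50==0 else 5),(0,255,255),1)
        if k%20==0: cv2.putText(c,str(x0+k),(k*s,22),0,.35,(0,255,255),1)
    for k in range(0,h,10):
        cv2.line(c,(0,k*s),(5,k*s),(0,255,255),1)
        if k%20==0: cv2.putText(c,str(y0+k),(6,k*s+4),0,.35,(0,255,255),1)
    cv2.imwrite(out,c)
E
python3 - <<'E'
from h import *
t=cam("top")["img"];s=cam("side")["img"]
crop(t,220,180,100,120,5,"pics/tb.png")
crop(t,340,200,70,90,6,"pics/tc.png")
crop(s,170,180,150,155,5,"pics/sb.png") if 0 else crop(s,170,185,150,150,4,"pics/sb.png")
E
```

```text
(no output)
```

View pics/tb.png

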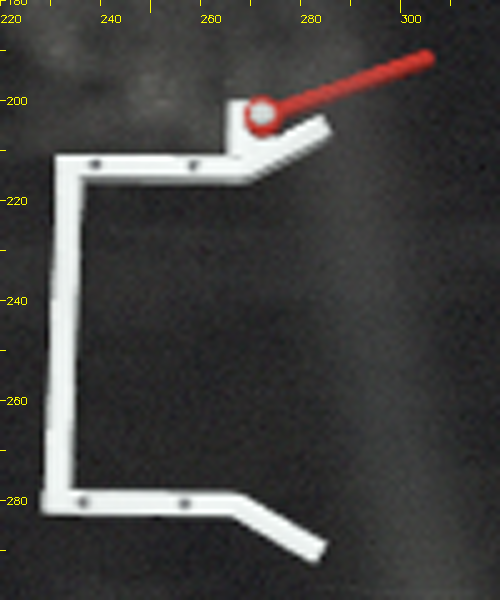

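View pics/tc.png

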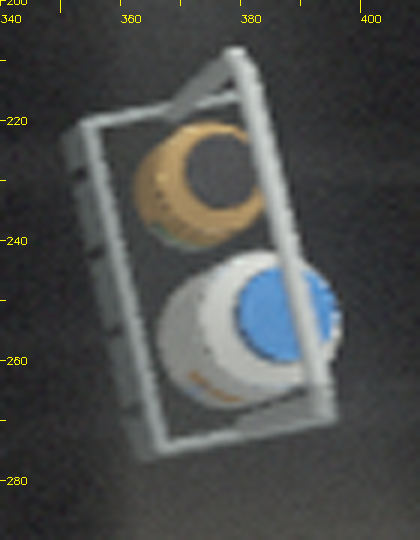

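View pics/sb.png

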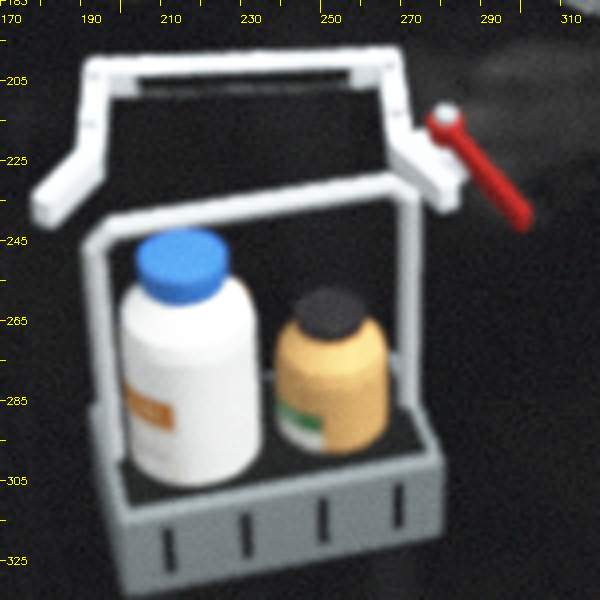

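```bash
cat > fit.py <<'E'
from h import *
from scipy.optimize import least_squares
def fit(obs,x0,yaw0=None):
    # obs: (f, uv, local xyz)
    def P(p,l):
        c,s=np.cos(p[2]),np.sin(p[2]); return np.array([p[0]+c*l[0]-s*l[1],p[1]+s*l[0]+c*l[1],l[2]])
    def r(p): return np.concatenate([proj(f,P(p,l))[0]-uv for f,uv,l in obs])
    s=least_squares(r,x0,loss="soft_l1"); return s.x,r(s.x).reshape(-1,2)
E
python3 - <<'E'
from fit import *
T=cam("top");S=cam("side")
print("campos",-T["R"].T@T["t"],-S["R"].T@S["t"])
obs=[(T,(354.5,220),(.085,.046,.056)),(T,(366.5,275),(-.085,.046,.056)),
(T,(363,276.5),(-.085,.046,0)),
(S,(201,314.5),(-.085,-.046,.056)),(S,(202.5,333),(-.085,-.046,0)),(S,(280.7,299.2),(.085,-.046,.056)),(S,(280.3,318.2),(.085,-.046,0))]
p,r=fit(obs,[.5,-.2,0]);print("crate",p,np.degrees(p[2]));print(r.round(1))
pt,_=fit(obs[:3],p);ps,_=fit(obs[3:],p);print(pt,ps)
b=[(T,(269.4,215.8),(.095,-.05,.022)),(T,(268.2,278.5),(-.095,-.05,.022)),(T,(272.4,202.8),(.13,-.062,.05)),
(S,(281.7,213.5),(.13,-.062,.05))]
p,r=fit(b,[.5,.1,0]);print("bay",p,np.degrees(p[2]));print(r.round(1))
h=pix2w(T,(272.4,202.8),.05);t=pix2w(T,(306,191.5),.044);print(h,t,t-h,np.linalg.norm((t-h)[:2]))
h=pix2w(S,(281.7,213.5),.05);t=pix2w(S,(300.5,239),.044);print(h,t,t-h,np.linalg.norm((t-h)[:2]))
for uv in((231.2,211),(228.4,282.6)): print(pix2w(T,uv,.022))
# other rail pts in side: outer far corners
for uv in((192,200.5),(269,197.5)): print("side",pix2w(S,uv,.022))
# bystanders
for nm,uv,z in(("stopb",(323,150),.066),("tipbox",(378,160),.083),("tape",(171,273),.025)): print(nm,pix2w(T,uv,z))
E
```

```text
campos [0.30623175 0.03810477 1.30383589] [ 0.41765848 -1.04641485  0.77821395]
crate [ 0.45499017 -0.24921811  0.15909626] 9.115544455002413
[[-1.9 -1.4]
 [-0.2  0.4]
 [-0.4 -0.1]
 [-1.6  0.7]
 [-0.9  1.8]
 [ 0.8 -0.4]
 [ 0.8  0.1]]
[ 0.45326224 -0.25256191  0.13384193] [ 0.45609725 -0.24749916  0.14578708]
bay [ 0.46528868  0.11181361 -0.04887545] -2.800357149203561
[[-0.2 -0.4]
 [ 0.1 -0.1]
 [ 0.7 -0.6]
 [-1.4 -0.6]]
[0.5904852  0.04575953 0.05      ] [ 0.62300336 -0.05750899  0.044     ] [ 0.03251816 -0.10326852 -0.006     ] 0.10826734485146174
[0.59526392 0.0404615  0.05      ] [ 0.62509869 -0.06654711  0.044     ] [ 0.02983477 -0.10700861 -0.006     ] 0.11108986127053083
[0.57607918 0.17293772 0.022     ]
[0.36032128 0.18465094 0.022     ]
side [0.36447221 0.17779965 0.022     ]
side [0.57894234 0.16697494 0.022     ]
stopb [ 0.74580927 -0.11457859  0.066     ]
tipbox [ 0.70179552 -0.27502408  0.083     ]
tape [0.39484597 0.35394227 0.025     ]
```

```bash
cat > plan.py <<'E'
from bench import bot
import numpy as np
from scipy.spatial.transform import Rotation as Ro
TA=bot.tips_ahead
def orient(yaw,tilt):  # tool y along world (cos yaw, sin yaw), z down tilted toward +x_tool
    y=np.array([np.cos(yaw),np.sin(yaw),0]);z=np.array([0,0,-1.]);x=np.cross(y,z)
    return Ro.from_matrix(np.c_[x,y,z])*Ro.from_rotvec([0,tilt,0])
def state():
    s=bot.sense();R=Ro.from_rotvec(s["ee_rot"]);p=s["tool_pos"];return s,R,p
def show():
    s,R,p=state();m=R.as_matrix();print("t",round(s["time_s"],2),"tcp",p.round(4),"tip",(p+TA*m[:,2]).round(4),"yaw",round(np.arctan2(m[1,1],m[0,1]),4),"tilt",round(np.arctan2(np.linalg.norm(m[:2,2]),-m[2,2]),3),"ydotz",round(m[2,1],4),"F",s["ft_force"].round(2),"g",round(s["grip_width"],4),"q",s["q"].round(2))
def rows(tip,yaw,tilt,n=None,vmax=.036,amax=.11,R0=None,p0=None):
    """interp TCP line to target; prints per-row deltas"""
    s,R,p=state(); 
    if R0 is not None: R,p=R0,p0
    Rt=orient(yaw,tilt);pt=np.array(tip)-TA*Rt.as_matrix()[:,2]
    rv=(R.inv()*Rt).as_rotvec();d=pt-p
    k=n or int(max(1,np.ceil(np.linalg.norm(d)/vmax),np.ceil(np.linalg.norm(rv)/amax)))
    print("n",k,"totalrot",rv.round(3),"shift",np.linalg.norm(d).round(4))
    for i in range(k):
        dl=R.inv().apply(d/k); print([*(rv/k).round(4),*dl.round(4)]); R=R*Ro.from_rotvec(rv/k)
    return R,pt
E
python3 - <<'E'
from plan import *
show()
R,p=rows((.50,.30,.27),np.radians(45),0)
R,p=rows((.56,-.05,.27),np.radians(15),0,R0=R,p0=p)
R,p=rows((.47,-.42,.25),np.radians(9),0,R0=R,p0=p)
E
```

```text
t 0.1 tcp [0.2331 0.633  0.2913] tip [0.233  0.6329 0.2216] yaw 1.218 tilt 0.002 ydotz -0.0018 F [-0.32  0.16  0.31] g 0.0872 q [-1.25  0.47 -0.05  1.53  0.02  1.14 -0.08]
n 12 totalrot [-0.002  0.     0.433] shift 0.4295
[np.float64(-0.0001), np.float64(0.0), np.float64(0.0361), np.float64(-0.0305), np.float64(-0.0184), np.float64(-0.004)]
[np.float64(-0.0001), np.float64(0.0), np.float64(0.0361), np.float64(-0.0311), np.float64(-0.0173), np.float64(-0.004)]
[np.float64(-0.0001), np.float64(0.0), np.float64(0.0361), np.float64(-0.0317), np.float64(-0.0161), np.float64(-0.004)]
[np.float64(-0.0001), np.float64(0.0), np.float64(0.0361), np.float64(-0.0323), np.float64(-0.015), np.float64(-0.004)]
[np.float64(-0.0001), np.float64(0.0), np.float64(0.0361), np.float64(-0.0328), np.float64(-0.0138), np.float64(-0.004)]
[np.float64(-0.0001), np.float64(0.0), np.float64(0.0361), np.float64(-0.0333), np.float64(-0.0126), np.float64(-0.004)]
[np.float64(-0.0001), np.float64(0.0), np.float64(0.0361), np.float64(-0.0337), np.float64(-0.0114), np.float64(-0.004)]
[np.float64(-0.0001), np.float64
[... 2411 characters left out ...]
at64(-0.0), np.float64(0.0), np.float64(0.0095), np.float64(-0.0311), np.float64(-0.0151), np.float64(0.0018)]
[np.float64(-0.0), np.float64(0.0), np.float64(0.0095), np.float64(-0.0313), np.float64(-0.0148), np.float64(0.0018)]
[np.float64(-0.0), np.float64(0.0), np.float64(0.0095), np.float64(-0.0314), np.float64(-0.0145), np.float64(0.0018)]
[np.float64(-0.0), np.float64(0.0), np.float64(0.0095), np.float64(-0.0315), np.float64(-0.0142), np.float64(0.0018)]
[np.float64(-0.0), np.float64(0.0), np.float64(0.0095), np.float64(-0.0317), np.float64(-0.0139), np.float64(0.0018)]
[np.float64(-0.0), np.float64(0.0), np.float64(0.0095), np.float64(-0.0318), np.float64(-0.0136), np.float64(0.0018)]
```

>>> {"op": "apply_moves", "data": {"moves": [{"az": 0.036,"dx": -0.0305,"dy": -0.0184,"dz": -0.004},{"az": 0.036,"dx": -0.031,"dy": -0.0173,"dz": -0.004},{"az": 0.036,"dx": -0.0317,"dy": -0.016,"dz": -0.004},{"az": 0.036,"dx": -0.0323,"dy": -0.015,"dz": -0.004},{"az": 0.036,"dx": -0.0328,"dy": -0.0138,"dz": -0.004}]}}

```text
invalid input
```

>>> {"op": "apply_moves", "data": {"moves": [{"az": 0.036,"dx": -0.0333,"dy": -0.0126,"dz": -0.004},{"az": 0.036,"dx": -0.0337,"dy": -0.0114,"dz": -0.004},{"az": 0.036,"dx": -0.034,"dy": -0.01,"dz": -0.004},{"az": 0.036,"dx": -0.0344,"dy": -0.009,"dz": -0.004},{"az": 0.036,"dx": -0.0347,"dy": -0.0077,"dz": -0.004}]}}

```text
invalid input
```

>>> {"op": "apply_moves", "data": {"moves": [{"az": 0.036,"dx": -0.035,"dy": -0.0064,"dz": -0.004},{"az": 0.036,"dx": -0.0352,"dy": -0.0052,"dz": -0.004},{"az": 0.052,"dx": -0.029,"dy": -0.0205},{"az": 0.052,"dx": -0.03,"dy": -0.019},{"az": 0.052,"dx": -0.031,"dy": -0.0174}]}}

```text
invalid input
```

```bash
python3 - <<'E'
from plan import *
show()
E
```

```text
t 0.1 tcp [0.2331 0.633  0.2913] tip [0.233  0.6329 0.2216] yaw 1.218 tilt 0.002 ydotz -0.0018 F [-0.32  0.16  0.31] g 0.0872 q [-1.25  0.47 -0.05  1.53  0.02  1.14 -0.08]
```

>>> {"op": "apply_moves", "data": {"moves": [{"ax": 0,"ay": 0,"az": 0.036,"dx": -0.0305,"dy": -0.0184,"dz": -0.004,"hand": 1},{"ax": 0,"ay": 0,"az": 0.036,"dx": -0.031,"dy": -0.0173,"dz": -0.004,"hand": 1},{"ax": 0,"ay": 0,"az": 0.036,"dx": -0.0317,"dy": -0.016,"dz": -0.004,"hand": 1},{"ax": 0,"ay": 0,"az": 0.036,"dx": -0.0323,"dy": -0.015,"dz": -0.004,"hand": 1},{"ax": 0,"ay": 0,"az": 0.036,"dx": -0.0328,"dy": -0.0138,"dz": -0.004,"hand": 1}]}}

```text
time_s: 0.52
tool_pos: [0.3451, 0.493, 0.312]
ee_rot: [-0.829, -3.03, 0.001]
ft_force: [0.7, 0.4, 0.5]
grip_width: 0.087
```

>>> {"op": "apply_moves", "data": {"moves": [{"ax": 0,"ay": 0,"az": 0.036,"dx": -0.0333,"dy": -0.0126,"dz": -0.004,"hand": 1},{"ax": 0,"ay": 0,"az": 0.036,"dx": -0.0337,"dy": -0.0114,"dz": -0.004,"hand": 1},{"ax": 0,"ay": 0,"az": 0.036,"dx": -0.034,"dy": -0.01,"dz": -0.004,"hand": 1},{"ax": 0,"ay": 0,"az": 0.036,"dx": -0.0344,"dy": -0.009,"dz": -0.004,"hand": 1},{"ax": 0,"ay": 0,"az": 0.036,"dx": -0.0347,"dy": -0.0077,"dz": -0.004,"hand": 1}]}}

```text
time_s: 0.93
tool_pos: [0.4563, 0.3544, 0.3321]
ee_rot: [-1.098, -2.943, 0.001]
ft_force: [0.4, 0.1, 0.6]
grip_width: 0.0874
```

>>> {"op": "apply_moves", "data": {"moves": [{"ax": 0,"ay": 0,"az": 0.036,"dx": -0.035,"dy": -0.0064,"dz": -0.004,"hand": 1},{"ax": 0,"ay": 0,"az": 0.036,"dx": -0.0352,"dy": -0.0052,"dz": -0.004,"hand": 1},{"ax": 0,"ay": 0,"az": 0.052,"dx": -0.029,"dy": -0.0205,"dz": 0,"hand": 1},{"ax": 0,"ay": 0,"az": 0.052,"dx": -0.03,"dy": -0.019,"dz": 0,"hand": 1},{"ax": 0,"ay": 0,"az": 0.052,"dx": -0.031,"dy": -0.0174,"dz": 0,"hand": 1}]}}

```text
time_s: 1.35
tool_pos: [0.5183, 0.1937, 0.3398]
ee_rot: [-1.427, -2.798, 0.001]
ft_force: [0.3, 0.3, 0.7]
grip_width: 0.087
```

>>> {"op": "apply_moves", "data": {"moves": [{"ax": 0,"ay": 0,"az": 0.052,"dx": -0.0318,"dy": -0.0157,"dz": 0,"hand": 1},{"ax": 0,"ay": 0,"az": 0.052,"dx": -0.0326,"dy": -0.014,"dz": 0,"hand": 1},{"ax": 0,"ay": 0,"az": 0.052,"dx": -0.0333,"dy": -0.0123,"dz": 0,"hand": 1},{"ax": 0,"ay": 0,"az": 0.052,"dx": -0.0339,"dy": -0.0105,"dz": 0,"hand": 1},{"ax": 0,"ay": 0,"az": 0.052,"dx": -0.0344,"dy": -0.0088,"dz": 0,"hand": 1}]}}

```text
time_s: 1.77
tool_pos: [0.5484, 0.0191, 0.34]
ee_rot: [-1.778, -2.59, 0.0]
ft_force: [-0.2, 0.1, -1.1]
grip_width: 0.0873
```

```bash
sed -i 's/print(\[\*(rv\/k).round(4),\*dl.round(4)\])/print(" ".join("%.4f"%v for v in [*(rv\/k),*dl])) if (i%3==0 or i==k-1 or k<6) else None/' plan.py; python3 - <<'E'
from plan import *
show()
R,p=rows((.47,-.42,.25),np.radians(9),0)
E
```

```text
t 1.77 tcp [0.5484 0.0191 0.34  ] tip [0.5483 0.0191 0.2703] yaw 0.3677 tilt 0.001 ydotz -0.0004 F [-0.2   0.09 -1.11] g 0.0873 q [-0.44  0.23  0.4   1.79 -0.1   1.14  0.35]
n 13 totalrot [-0.    -0.     0.211] shift 0.4465
-0.0000 -0.0000 0.0162 -0.0293 -0.0178 0.0016
-0.0000 -0.0000 0.0162 -0.0302 -0.0163 0.0016
-0.0000 -0.0000 0.0162 -0.0309 -0.0148 0.0016
-0.0000 -0.0000 0.0162 -0.0316 -0.0133 0.0016
-0.0000 -0.0000 0.0162 -0.0322 -0.0118 0.0016
```

>>> {"op": "apply_moves", "data": {"moves": [{"ax": 0,"ay": 0,"az": 0.016,"dx": -0.0293,"dy": -0.0178,"dz": 0,"hand": 1},{"ax": 0,"ay": 0,"az": 0.016,"dx": -0.0296,"dy": -0.0173,"dz": 0,"hand": 1},{"ax": 0,"ay": 0,"az": 0.016,"dx": -0.03,"dy": -0.0168,"dz": 0,"hand": 1},{"ax": 0,"ay": 0,"az": 0.016,"dx": -0.0302,"dy": -0.0163,"dz": 0,"hand": 1},{"ax": 0,"ay": 0,"az": 0.016,"dx": -0.0305,"dy": -0.0158,"dz": 0,"hand": 1}]}}

```text
time_s: 2.18
tool_pos: [0.5182, -0.1498, 0.3399]
ee_rot: [-1.878, -2.518, 0.0]
ft_force: [1.6, 0.2, 0.6]
grip_width: 0.0869
```

>>> {"op": "apply_moves", "data": {"moves": [{"ax": 0,"ay": 0,"az": 0.016,"dx": -0.0307,"dy": -0.0153,"dz": 0,"hand": 1},{"ax": 0,"ay": 0,"az": 0.016,"dx": -0.0309,"dy": -0.0148,"dz": 0,"hand": 1},{"ax": 0,"ay": 0,"az": 0.016,"dx": -0.0311,"dy": -0.0143,"dz": 0,"hand": 1},{"ax": 0,"ay": 0,"az": 0.016,"dx": -0.0314,"dy": -0.0138,"dz": 0,"hand": 1},{"ax": 0,"ay": 0,"az": 0.016,"dx": -0.0316,"dy": -0.0133,"dz": 0,"hand": 1}]}}

```text
time_s: 2.6
tool_pos: [0.4889, -0.3185, 0.3399]
ee_rot: [-1.977, -2.441, -0.0]
ft_force: [0.6, -0.3, 0.0]
grip_width: 0.0867
```

>>> {"op": "apply_moves", "data": {"moves": [{"ax": 0,"ay": 0,"az": 0.016,"dx": -0.0318,"dy": -0.0128,"dz": 0,"hand": 1},{"ax": 0,"ay": 0,"az": 0.016,"dx": -0.032,"dy": -0.0123,"dz": 0,"hand": 1},{"ax": 0,"ay": 0,"az": 0.016,"dx": -0.0322,"dy": -0.0118,"dz": 0,"hand": 1},{"ax": 0,"ay": 0.1,"az": 0,"dx": 0,"dy": 0,"dz": 0,"hand": 1},{"ax": 0,"ay": 0.1,"az": 0,"dx": 0,"dy": 0,"dz": 0,"hand": 1}]}}

```text
time_s: 3.02
tool_pos: [0.4708, -0.4197, 0.3404]
ee_rot: [-1.932, -2.268, -0.198]
ft_force: [0.4, -0.1, 0.8]
grip_width: 0.0874
```

```bash
python3 - <<'E'
from plan import *
show()
R,p=rows((.47,-.36,.12),.15,.65)
R,p=rows((.463,-.34,.016),.15,.65,R0=R,p0=p)
E
```

```text
t 3.02 tcp [ 0.4708 -0.4197  0.3404] tip [ 0.4685 -0.4057  0.2721] yaw 0.1596 tilt 0.204 ydotz 0.0001 F [ 0.35 -0.08  0.83] g 0.0874 q [ 0.31  0.47  0.59  1.52 -0.36  1.42  1.12]
n 5 totalrot [-0.004  0.446  0.009] shift 0.1659
-0.0008 0.0891 0.0018 -0.0034 0.0017 0.0330
-0.0008 0.0891 0.0018 -0.0063 0.0016 0.0325
-0.0008 0.0891 0.0018 -0.0092 0.0016 0.0319
-0.0008 0.0891 0.0018 -0.0120 0.0016 0.0309
-0.0008 0.0891 0.0018 -0.0147 0.0016 0.0297
n 3 totalrot [-0.  0.  0.] shift 0.1061
-0.0000 0.0000 0.0000 -0.0155 -0.0013 0.0318
-0.0000 0.0000 0.0000 -0.0155 -0.0013 0.0318
-0.0000 0.0000 0.0000 -0.0155 -0.0013 0.0318
```

>>> {"op": "apply_moves", "data": {"moves": [{"ax": 0,"ay": 0.089,"az": 0,"dx": -0.0034,"dy": 0.0016,"dz": 0.033,"hand": 1},{"ax": 0,"ay": 0.089,"az": 0,"dx": -0.0063,"dy": 0.0016,"dz": 0.0325,"hand": 1},{"ax": 0,"ay": 0.089,"az": 0,"dx": -0.0092,"dy": 0.0016,"dz": 0.032,"hand": 1},{"ax": 0,"ay": 0.089,"az": 0,"dx": -0.012,"dy": 0.0016,"dz": 0.031,"hand": 1},{"ax": 0,"ay": 0.089,"az": 0,"dx": -0.0147,"dy": 0.0016,"dz": 0.03,"hand": 1}]}}

```text
time_s: 3.43
tool_pos: [0.4771, -0.4009, 0.1732]
ee_rot: [-1.678, -1.974, -0.565]
ft_force: [1.0, -0.6, -0.9]
grip_width: 0.0875
```

```bash
python3 - <<'E'
from plan import *
show()
R,p=rows((.468,-.345,.016),.15,.65,n=5)
E
```

```text
t 3.43 tcp [ 0.4771 -0.4009  0.1732] tip [ 0.4704 -0.3594  0.1177] yaw 0.1616 tilt 0.649 ydotz 0.0006 F [ 1.04 -0.56 -0.87] g 0.0875 q [ 0.5   0.77  0.45  1.51 -0.59  1.57  1.29]
n 5 totalrot [-0.007  0.001  0.01 ] shift 0.1027
-0.0013 0.0002 0.0019 -0.0100 -0.0001 0.0180
-0.0013 0.0002 0.0019 -0.0100 -0.0001 0.0180
-0.0013 0.0002 0.0019 -0.0100 -0.0001 0.0180
-0.0013 0.0002 0.0019 -0.0100 -0.0001 0.0180
-0.0013 0.0002 0.0019 -0.0100 -0.0001 0.0180
```

>>> {"op": "apply_moves", "data": {"moves": [{"ax": -0.001,"ay": 0,"az": 0.002,"dx": -0.01,"dy": 0,"dz": 0.018,"hand": 1},{"ax": -0.001,"ay": 0,"az": 0.002,"dx": -0.01,"dy": 0,"dz": 0.018,"hand": 1},{"ax": -0.001,"ay": 0,"az": 0.002,"dx": -0.01,"dy": 0,"dz": 0.018,"hand": 1},{"ax": -0.001,"ay": 0,"az": 0.002,"dx": -0.01,"dy": 0,"dz": 0.018,"hand": 1},{"ax": -0.001,"ay": 0,"az": 0.001,"dx": -0.01,"dy": 0,"dz": 0.018,"hand": 1}]}}

```text
time_s: 3.85
tool_pos: [0.4746, -0.3868, 0.0711]
ee_rot: [-1.69, -1.967, -0.563]
ft_force: [-0.1, -0.1, 0.2]
grip_width: 0.0872
```

```bash
python3 - <<'E'
from plan import *
from h import *
from bench import imaging
show()
R,p=rows((.465,-.31,.015),.15,.65,n=5)
s=imaging.grab_frame("side");t=imaging.grab_frame("top")
crop(s["img"],160,225,160,140,5,"pics/s1.png");crop(t["img"],330,190,130,100,6,"pics/t1.png")
E
```

```text
t 3.85 tcp [ 0.4746 -0.3868  0.0711] tip [ 0.4682 -0.3453  0.0155] yaw 0.1517 tilt 0.646 ydotz -0.0021 F [-0.1  -0.15  0.23] g 0.0872 q [ 0.5   0.88  0.41  1.58 -0.64  1.41  1.35]
n 5 totalrot [-0.003  0.004  0.   ] shift 0.0352
-0.0005 0.0009 0.0000 0.0055 0.0004 0.0043
-0.0005 0.0009 0.0000 0.0055 0.0004 0.0043
-0.0005 0.0009 0.0000 0.0055 0.0004 0.0043
-0.0005 0.0009 0.0000 0.0055 0.0004 0.0044
-0.0005 0.0009 0.0000 0.0055 0.0004 0.0044
```

View pics/s1.png

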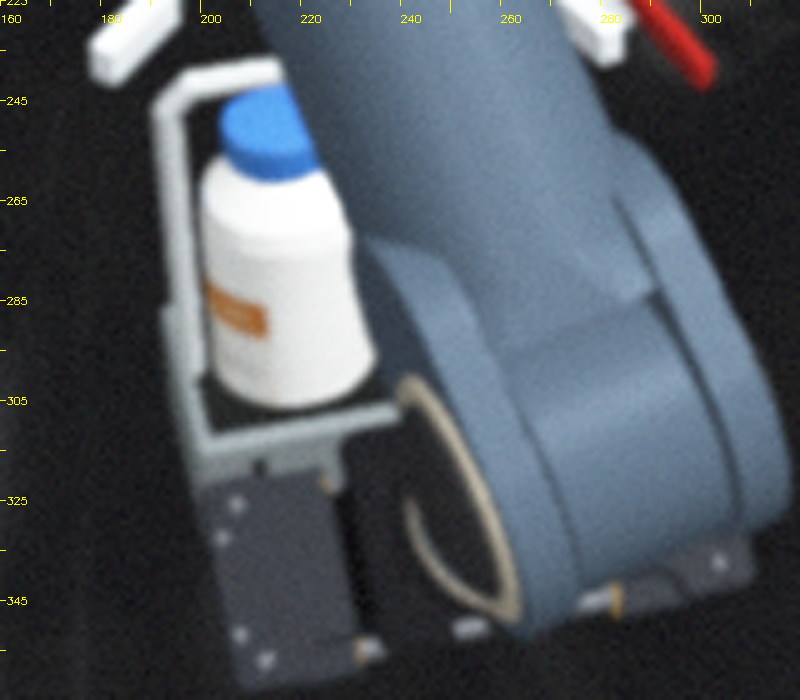

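View pics/t1.png

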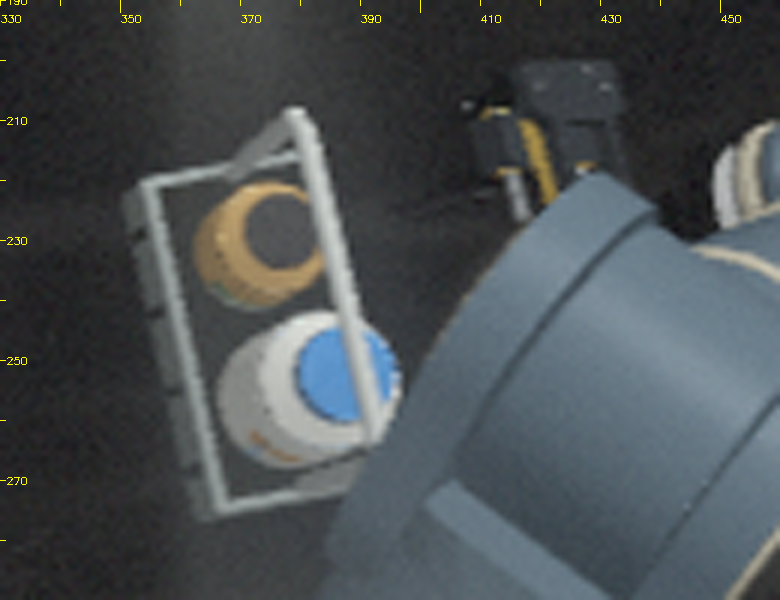

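```bash
python3 - <<'E'
from h import *
from bench import imaging
s=imaging.grab_frame("side");t=imaging.grab_frame("top")
cv2.imwrite("pics/s1f.png",s["img"][:,:,::-1]);cv2.imwrite("pics/t1f.png",t["img"][:,:,::-1])
for z in (.1,.2,.3,.4): print(z,pix2w(t,(388,270),z).round(3),pix2w(t,(410,235),z).round(3), pix2w(s,(232,270),z).round(3),pix2w(s,(250,300),z).round(3))
E
```

```text
0.1 [ 0.374 -0.27   0.1  ] [ 0.47  -0.342  0.1  ] [ 0.45 -0.23  0.1 ] [ 0.478 -0.324  0.1  ]
0.2 [ 0.369 -0.244  0.2  ] [ 0.456 -0.31   0.2  ] [ 0.445 -0.35   0.2  ] [ 0.469 -0.43   0.2  ]
0.3 [ 0.363 -0.219  0.3  ] [ 0.443 -0.279  0.3  ] [ 0.441 -0.471  0.3  ] [ 0.46  -0.537  0.3  ]
0.4 [ 0.357 -0.193  0.4  ] [ 0.429 -0.247  0.4  ] [ 0.436 -0.591  0.4  ] [ 0.451 -0.643  0.4  ]
```

View pics/s1f.png

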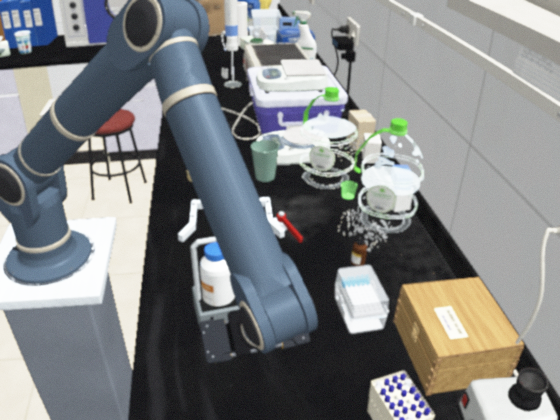

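View pics/t1f.png

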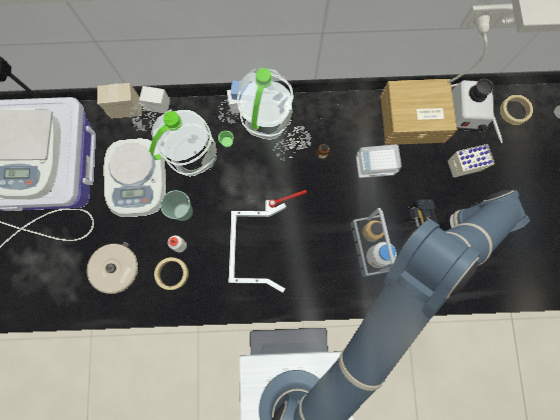

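>>> {"op": "apply_moves", "data": {"moves": [{"ax": 0,"ay": 0.001,"az": 0,"dx": 0.0055,"dy": 0.0004,"dz": 0.0043,"hand": 1},{"ax": 0,"ay": 0.001,"az": 0,"dx": 0.0055,"dy": 0.0004,"dz": 0.0043,"hand": 1},{"ax": 0,"ay": 0.001,"az": 0,"dx": 0.0055,"dy": 0.0004,"dz": 0.0043,"hand": 1},{"ax": 0,"ay": 0.001,"az": 0,"dx": 0.0055,"dy": 0.0004,"dz": 0.0043,"hand": 1},{"ax": 0,"ay": 0,"az": 0,"dx": 0.0055,"dy": 0.0004,"dz": 0.0043,"hand": 1}]}}

```text
time_s: 4.47
tool_pos: [0.4717, -0.3513, 0.0728]
ee_rot: [-1.688, -1.966, -0.567]
ft_force: [-0.1, 0.4, -0.6]
grip_width: 0.0869
```

```bash
python3 - <<'E'
from plan import *
show()
# per-mm forward push components
R=orient(.15,.65);print(R.inv().apply([-np.sin(.15),np.cos(.15),0]),R.inv().apply([0,0,1]))
E
```

```text
t 4.47 tcp [ 0.4717 -0.3513  0.0728] tip [ 0.4653 -0.3097  0.0173] yaw 0.1523 tilt 0.649 ydotz -0.0006 F [-0.14  0.44 -0.63] g 0.0869 q [ 0.46  0.84  0.4   1.65 -0.65  1.37  1.34]
[ 7.96083799e-01 -2.19329561e-16  6.05186406e-01] [ 6.05186406e-01 -5.55111512e-17 -7.96083799e-01]
```

>>> {"op": "apply_moves", "data": {"moves": [{"ax": 0,"ay": 0,"az": 0,"dx": 0.0012,"dy": 0,"dz": 0.0034,"hand": 1},{"ax": 0,"ay": 0,"az": 0,"dx": 0.0024,"dy": 0,"dz": 0.0018,"hand": 1},{"ax": 0,"ay": 0,"az": 0,"dx": 0.0024,"dy": 0,"dz": 0.0018,"hand": 1}]}}

```text
time_s: 4.72
tool_pos: [0.4704, -0.3442, 0.0703]
ee_rot: [-1.691, -1.967, -0.565]
ft_force: [1.9, -4.8, 0.0]
grip_width: 0.0869
```

>>> {"op": "apply_moves", "data": {"moves": [{"ax": 0,"ay": 0,"az": 0,"dx": 0.0024,"dy": 0,"dz": 0.0018,"hand": 1},{"ax": 0,"ay": 0,"az": 0,"dx": 0.0024,"dy": 0,"dz": 0.0018,"hand": 1}]}}

```text
time_s: 4.88
tool_pos: [0.4694, -0.3392, 0.0705]
ee_rot: [-1.692, -1.968, -0.564]
ft_force: [1.8, -5.1, -0.6]
grip_width: 0.0874
```

```bash
python3 - <<'E'
from plan import *
show()
E
```

```text
t 4.88 tcp [ 0.4694 -0.3392  0.0705] tip [ 0.4631 -0.2978  0.0147] yaw 0.1505 tilt 0.645 ydotz -0.0008 F [ 1.85 -5.1  -0.6 ] g 0.0874 q [ 0.45  0.83  0.4   1.68 -0.66  1.34  1.34]
```

>>> {"op": "apply_moves", "data": {"moves": [{"ax": -0.005,"ay": 0,"az": 0.0067,"dx": 0.0064,"dy": -0.0003,"dz": 0.0048,"hand": 1},{"ax": -0.005,"ay": 0,"az": 0.0067,"dx": 0.0064,"dy": -0.0003,"dz": 0.0048,"hand": 1},{"ax": -0.005,"ay": 0,"az": 0.0067,"dx": 0.0064,"dy": -0.0003,"dz": 0.0048,"hand": 1},{"ax": -0.005,"ay": 0,"az": 0.0067,"dx": 0.0064,"dy": -0.0003,"dz": 0.0048,"hand": 1},{"ax": -0.005,"ay": 0,"az": 0.0067,"dx": 0.0064,"dy": -0.0003,"dz": 0.0048,"hand": 1}]}}

```text
time_s: 5.3
tool_pos: [0.462, -0.2976, 0.0704]
ee_rot: [-1.734, -1.933, -0.581]
ft_force: [0.3, -3.7, -0.8]
grip_width: 0.087
```

```bash
python3 - <<'E'
from plan import *
from h import *
from bench import imaging
show()
s=imaging.grab_frame("side");t=imaging.grab_frame("top")
crop(s["img"],160,205,160,140,5,"pics/s2.png");crop(t["img"],320,190,110,100,6,"pics/t2.png")
np.savez("top.npz",**{k:t[k] for k in("K","D","R","t","img")});
E
```

```text
t 5.3 tcp [ 0.462  -0.2976  0.0704] tip [ 0.4573 -0.2558  0.0148] yaw 0.1091 tilt 0.648 ydotz -0.0021 F [ 0.3  -3.67 -0.78] g 0.087 q [ 0.41  0.79  0.39  1.78 -0.7   1.28  1.32]
```

View pics/s2.png

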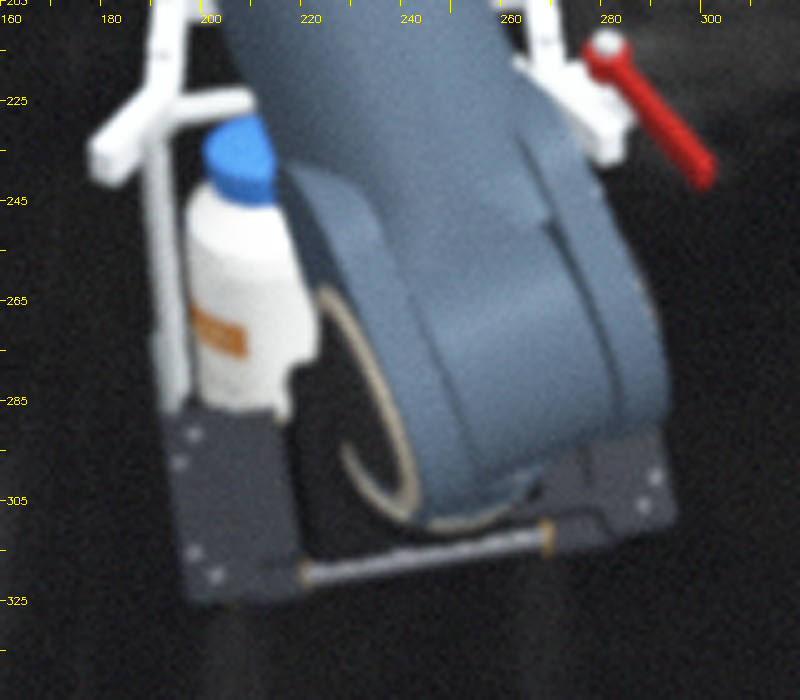

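View pics/t2.png

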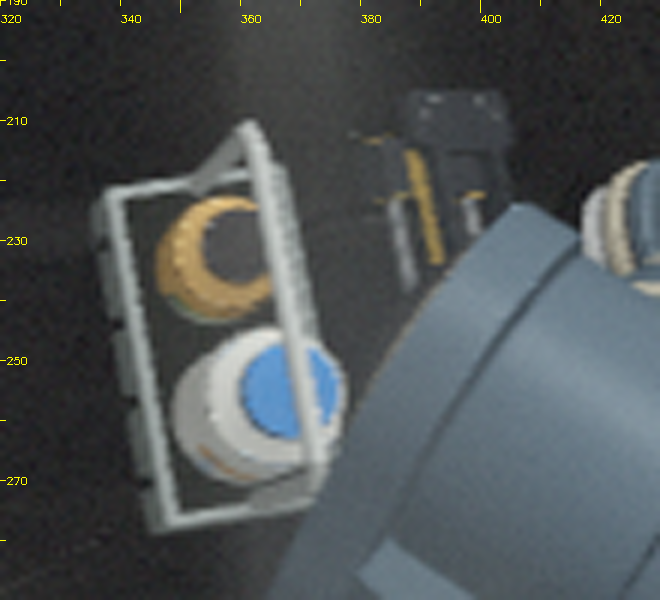

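```bash
python3 - <<'E'
from fit import *
T=cam("top")
a=pix2w(T,(338.3,221.3),.056);b=pix2w(T,(348.5,276.8),.056);print(a,b,np.linalg.norm(a-b),np.arctan2((a-b)[1],(a-b)[0]))
obs=[(T,(338.3,221.3),(.085,.046,.056)),(T,(348.5,276.8),(-.085,.046,.056)),(T,(345.5,278.7),(-.085,.046,0))]
print(fit(obs,[.45,-.2,.1]))
# bay yaw from more features: back rail outer corners
T0=T
for a,b in(((231.2,211),(228.4,282.6)),): 
    A=pix2w(T,a,.022);B=pix2w(T,b,.022);print(A,B,np.arctan2((A-B)[1],(A-B)[0]))
E
```

```text
[ 0.52523427 -0.14744643  0.056     ] [ 0.36181171 -0.16564211  0.056     ] 0.1644324117254862 0.1108845718145735
(array([ 0.44855194, -0.20218148,  0.10727874]), array([[-0.10174123, -0.96180761],
       [ 0.03617553,  0.94709457],
       [ 0.06511261, -0.03455975]]))
[0.57607918 0.17293772 0.022     ] [0.36032128 0.18465094 0.022     ] -0.054235485558565194
```

>>> {"op": "apply_moves", "data": {"moves": [{"ax": -0.007,"ay": 0,"az": 0.0092,"dx": 0.0064,"dy": -0.0005,"dz": 0.0048,"hand": 1},{"ax": -0.007,"ay": 0,"az": 0.0092,"dx": 0.0064,"dy": -0.0005,"dz": 0.0048,"hand": 1},{"ax": -0.007,"ay": 0,"az": 0.0092,"dx": 0.0064,"dy": -0.0005,"dz": 0.0048,"hand": 1},{"ax": -0.007,"ay": 0,"az": 0.0092,"dx": 0.0064,"dy": -0.0005,"dz": 0.0048,"hand": 1},{"ax": -0.007,"ay": 0,"az": 0.0092,"dx": 0.0064,"dy": -0.0005,"dz": 0.0048,"hand": 1}]}}

```text
time_s: 5.82
tool_pos: [0.4563, -0.2582, 0.0707]
ee_rot: [-1.796, -1.889, -0.601]
ft_force: [0.3, -5.0, -0.5]
grip_width: 0.0868
```

>>> {"op": "apply_moves", "data": {"moves": [{"ax": -0.007,"ay": 0,"az": 0.0092,"dx": 0.0064,"dy": -0.0005,"dz": 0.0048,"hand": 1},{"ax": -0.007,"ay": 0,"az": 0.0092,"dx": 0.0064,"dy": -0.0005,"dz": 0.0048,"hand": 1},{"ax": -0.007,"ay": 0,"az": 0.0092,"dx": 0.0064,"dy": -0.0005,"dz": 0.0048,"hand": 1},{"ax": -0.007,"ay": 0,"az": 0.0092,"dx": 0.0064,"dy": -0.0005,"dz": 0.0048,"hand": 1},{"ax": -0.007,"ay": 0,"az": 0.0092,"dx": 0.0064,"dy": -0.0005,"dz": 0.0048,"hand": 1}]}}

```text
time_s: 6.23
tool_pos: [0.4526, -0.2175, 0.0708]
ee_rot: [-1.855, -1.842, -0.622]
ft_force: [0.0, -3.5, -2.1]
grip_width: 0.0866
```

```bash
python3 - <<'E'
from plan import *
from h import *
from bench import imaging
show()
s=imaging.grab_frame("side");t=imaging.grab_frame("top")
cv2.imwrite("pics/s3.png",s["img"][:,:,::-1]);crop(t["img"],220,180,130,120,6,"pics/t3.png")
np.savez("top.npz",**{k:t[k] for k in("K","D","R","t","img")});
E
```

```text
t 6.23 tcp [ 0.4526 -0.2175  0.0708] tip [ 0.4527 -0.1754  0.0153] yaw -0.0066 tilt 0.649 ydotz -0.0019 F [ 0.   -3.53 -2.08] g 0.0866 q [ 0.34  0.71  0.37  1.96 -0.82  1.15  1.26]
```

View pics/s3.png

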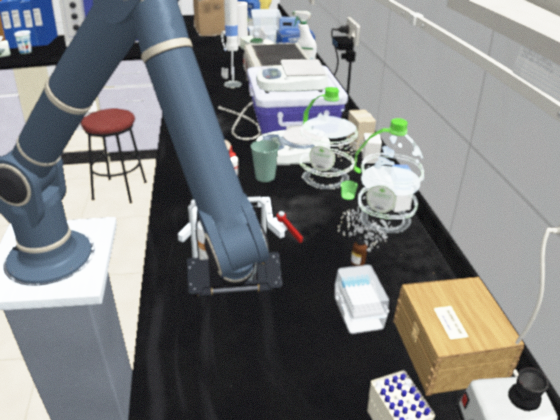

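View pics/t3.png

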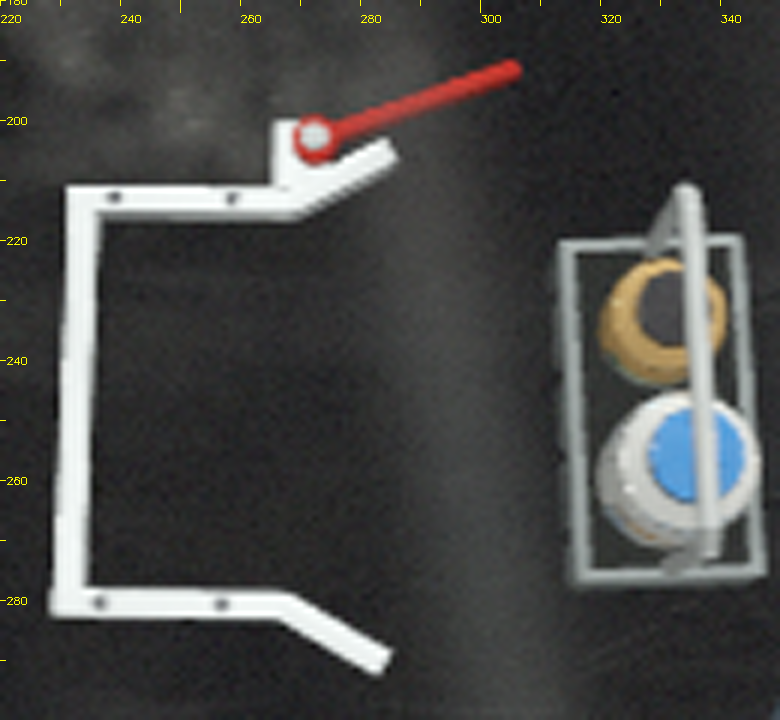

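```bash
python3 - <<'E'
from fit import *
T=cam("top")
obs=[(T,(312.8,220),(.085,.046,.056)),(T,(315.8,276.8),(-.085,.046,.056)),(T,(343.8,219.3),(.085,-.046,.056)),(T,(347.6,275.6),(-.085,-.046,.056))]
print(fit(obs,[.45,-.12,0]))
b=[(T,(269.4,215.8),(.095,-.05,.022)),(T,(268.2,278.5),(-.095,-.05,.022)),(T,(272.4,202.8),(.13,-.062,.05))]
print(fit(b,[.46,.1,0]))
E
```

```text
(array([ 0.44855752, -0.11776361, -0.00602603]), array([[ 0.01491611, -0.56866311],
       [-0.02143408,  0.59222267],
       [-0.02902841, -0.88562065],
       [ 0.03507477,  0.71772214]]))
(array([ 0.46405301,  0.11226145, -0.04480525]), array([[-0.49072291, -0.04703557],
       [ 0.05341037,  0.26476189],
       [ 0.41021544, -0.23007276]]))
```

>>> {"op": "apply_moves", "data": {"moves": [{"ax": -0.0097,"ay": 0,"az": 0.0127,"dx": 0.0064,"dy": -0.0007,"dz": 0.0048,"hand": 1},{"ax": -0.0097,"ay": 0,"az": 0.0127,"dx": 0.0064,"dy": -0.0007,"dz": 0.0048,"hand": 1},{"ax": -0.0097,"ay": 0,"az": 0.0127,"dx": 0.0064,"dy": -0.0007,"dz": 0.0048,"hand": 1},{"ax": -0.0097,"ay": 0,"az": 0.0127,"dx": 0.0064,"dy": -0.0007,"dz": 0.0048,"hand": 1},{"ax": -0.0097,"ay": 0,"az": 0.0127,"dx": 0.0064,"dy": -0.0007,"dz": 0.0048,"hand": 1}]}}

```text
time_s: 6.75
tool_pos: [0.4507, -0.1791, 0.0713]
ee_rot: [-1.939, -1.776, -0.649]
ft_force: [-0.8, -4.4, 0.5]
grip_width: 0.0872
```

>>> {"op": "apply_moves", "data": {"moves": [{"ax": 0,"ay": 0,"az": 0,"dx": 0.0064,"dy": 0,"dz": 0.0048,"hand": 1},{"ax": 0,"ay": 0,"az": 0,"dx": 0.0064,"dy": 0,"dz": 0.0048,"hand": 1},{"ax": 0,"ay": 0,"az": 0,"dx": 0.0064,"dy": 0,"dz": 0.0048,"hand": 1},{"ax": 0,"ay": 0,"az": 0,"dx": 0.0064,"dy": 0,"dz": 0.0048,"hand": 1},{"ax": 0,"ay": 0,"az": 0,"dx": 0.0064,"dy": 0,"dz": 0.0048,"hand": 1}]}}

```text
time_s: 7.17
tool_pos: [0.4544, -0.1378, 0.0713]
ee_rot: [-1.936, -1.776, -0.649]
ft_force: [0.1, -4.8, -1.0]
grip_width: 0.0874
```

```bash
python3 - <<'E'
from plan import *
from h import *
from bench import imaging
show()
s=imaging.grab_frame("side");t=imaging.grab_frame("top")
cv2.imwrite("pics/s4.png",s["img"][:,:,::-1]);crop(t["img"],220,180,130,120,6,"pics/t4.png")
np.savez("top.npz",**{k:t[k] for k in("K","D","R","t","img")});
E
```

```text
t 7.17 tcp [ 0.4544 -0.1378  0.0713] tip [ 0.4579 -0.0958  0.0158] yaw -0.0853 tilt 0.649 ydotz -0.0012 F [ 0.06 -4.81 -0.97] g 0.0874 q [ 0.25  0.65  0.32  2.09 -0.94  1.03  1.2 ]
```

View pics/t4.png

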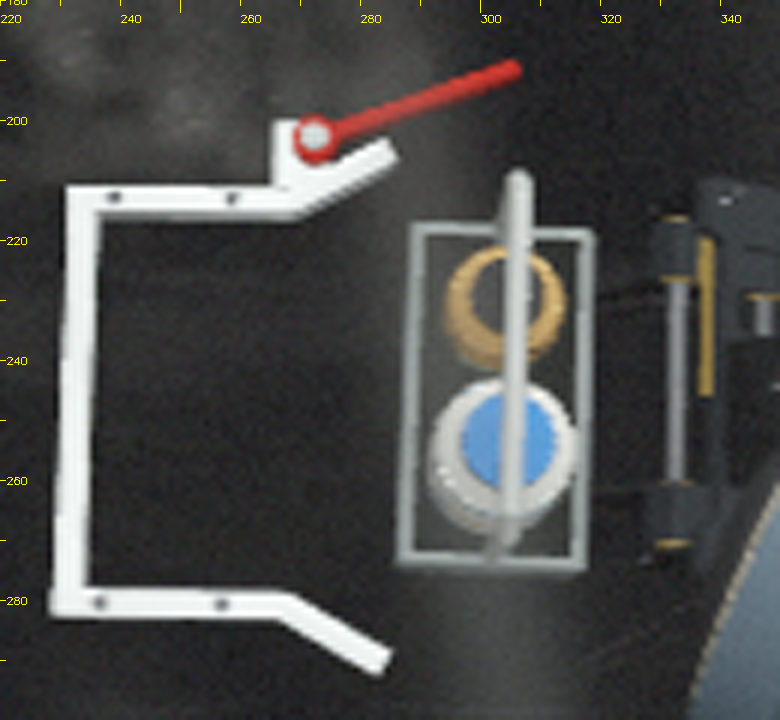

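View pics/s4.png

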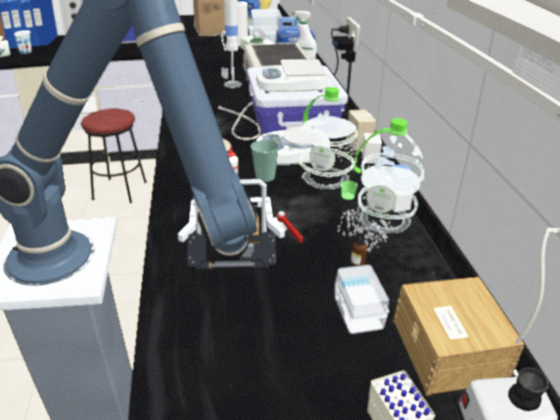

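```bash
python3 - <<'E'
from fit import *
T=cam("top")
obs=[(T,(288.5,217.2),(.085,.046,.056)),(T,(286.2,274.5),(-.085,.046,.056)),(T,(319.5,218.8),(.085,-.046,.056)),(T,(317.7,275),(-.085,-.046,.056))]
print(fit(obs,[.45,-.05,0]))
E
```

```text
(array([ 0.45596878, -0.0390587 , -0.08505703]), array([[-0.02910203, -0.38374415],
       [-0.13019008,  0.08907657],
       [-0.06874225, -0.59414851],
       [ 0.22959489,  1.06570431]]))
```

>>> {"op": "apply_moves", "data": {"moves": [{"ax": 0.0046,"ay": 0,"az": -0.006,"dx": 0.0064,"dy": 0.0003,"dz": 0.0048,"hand": 1},{"ax": 0.0046,"ay": 0,"az": -0.006,"dx": 0.0064,"dy": 0.0003,"dz": 0.0048,"hand": 1},{"ax": 0.0046,"ay": 0,"az": -0.006,"dx": 0.0064,"dy": 0.0003,"dz": 0.0049,"hand": 1},{"ax": 0.0046,"ay": 0,"az": -0.006,"dx": 0.0064,"dy": 0.0003,"dz": 0.0049,"hand": 1},{"ax": 0.0046,"ay": 0,"az": -0.006,"dx": 0.0064,"dy": 0.0003,"dz": 0.0049,"hand": 1}]}}

```text
time_s: 7.68
tool_pos: [0.4591, -0.0992, 0.0716]
ee_rot: [-1.9, -1.809, -0.637]
ft_force: [0.0, -6.3, 3.5]
grip_width: 0.0874
```

>>> {"op": "apply_moves", "data": {"moves": [{"ax": 0,"ay": 0,"az": 0,"dx": 0.0064,"dy": 0,"dz": 0.0048,"hand": 1},{"ax": 0,"ay": 0,"az": 0,"dx": 0.0064,"dy": 0,"dz": 0.0048,"hand": 1},{"ax": 0,"ay": 0,"az": 0,"dx": 0.0064,"dy": 0,"dz": 0.0049,"hand": 1},{"ax": 0,"ay": 0,"az": 0,"dx": 0.0064,"dy": 0,"dz": 0.0049,"hand": 1},{"ax": 0,"ay": 0,"az": 0,"dx": 0.0064,"dy": 0,"dz": 0.0049,"hand": 1}]}}

```text
time_s: 8.1
tool_pos: [0.4608, -0.0591, 0.0715]
ee_rot: [-1.9, -1.808, -0.637]
ft_force: [0.2, -6.3, 1.3]
grip_width: 0.0868
```

```bash
python3 - <<'E'
from plan import *
from h import *
from bench import imaging
show()
s=imaging.grab_frame("side");t=imaging.grab_frame("top")
cv2.imwrite("pics/s5.png",s["img"][:,:,::-1]);crop(t["img"],220,180,130,120,6,"pics/t5.png")
np.savez("top.npz",**{k:t[k] for k in("K","D","R","t","img")});
E
```

```text
t 8.1 tcp [ 0.4608 -0.0591  0.0715] tip [ 0.4629 -0.0171  0.0159] yaw -0.049 tilt 0.647 ydotz -0.0005 F [ 0.21 -6.3   1.25] g 0.0868 q [ 0.16  0.61  0.23  2.15 -0.99  0.94  1.15]
```

View pics/t5.png

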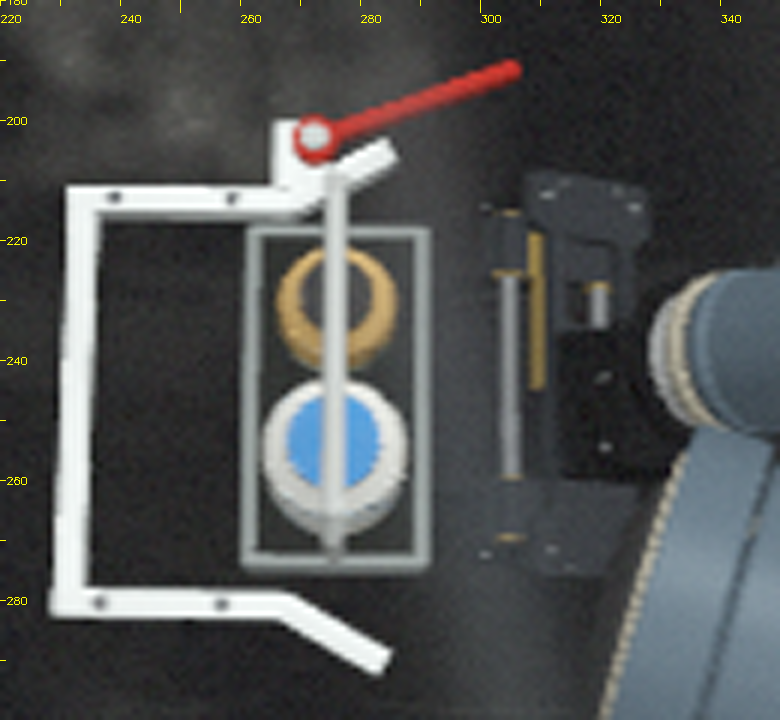

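View pics/s5.png

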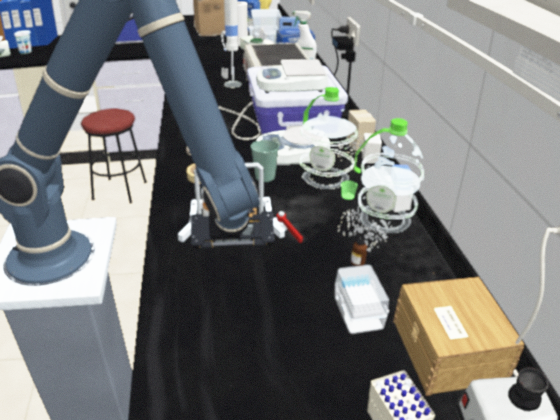

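>>> {"op": "apply_moves", "data": {"moves": [{"ax": 0,"ay": 0,"az": 0,"dx": 0.0064,"dy": 0,"dz": 0.0049,"hand": 1},{"ax": 0,"ay": 0,"az": 0,"dx": 0.0064,"dy": 0,"dz": 0.0049,"hand": 1},{"ax": 0,"ay": 0,"az": 0,"dx": 0.0064,"dy": 0,"dz": 0.0049,"hand": 1},{"ax": 0,"ay": 0,"az": 0,"dx": 0.0064,"dy": 0,"dz": 0.0049,"hand": 1},{"ax": 0,"ay": 0,"az": 0,"dx": 0.0064,"dy": 0,"dz": 0.0049,"hand": 1}]}}

```text
time_s: 8.62
tool_pos: [0.4629, -0.0195, 0.0713]
ee_rot: [-1.901, -1.808, -0.637]
ft_force: [0.1, -7.0, 4.9]
grip_width: 0.0873
```

>>> {"op": "apply_moves", "data": {"moves": [{"ax": 0,"ay": 0,"az": 0,"dx": 0.004,"dy": 0,"dz": 0.003,"hand": 1},{"ax": 0,"ay": 0,"az": 0,"dx": 0.004,"dy": 0,"dz": 0.003,"hand": 1},{"ax": 0,"ay": 0,"az": 0,"dx": 0.004,"dy": 0,"dz": 0.003,"hand": 1},{"ax": 0,"ay": 0,"az": 0,"dx": 0.004,"dy": 0,"dz": 0.003,"hand": 1}]}}

```text
time_s: 8.95
tool_pos: [0.4637, 0.0005, 0.0714]
ee_rot: [-1.901, -1.808, -0.637]
ft_force: [-0.5, -6.3, 3.2]
grip_width: 0.0868
```

```bash
python3 - <<'E'
from plan import *
from h import *
from bench import imaging
show()
t=imaging.grab_frame("top")
crop(t["img"],220,180,130,120,6,"pics/t6.png")
E
```

```text
t 8.95 tcp [0.4637 0.0005 0.0714] tip [0.4658 0.0425 0.0158] yaw -0.0498 tilt 0.647 ydotz -0.0004 F [-0.51 -6.28  3.24] g 0.0868 q [ 0.17  0.58  0.07  2.18 -1.02  0.82  1.06]
```

View pics/t6.png

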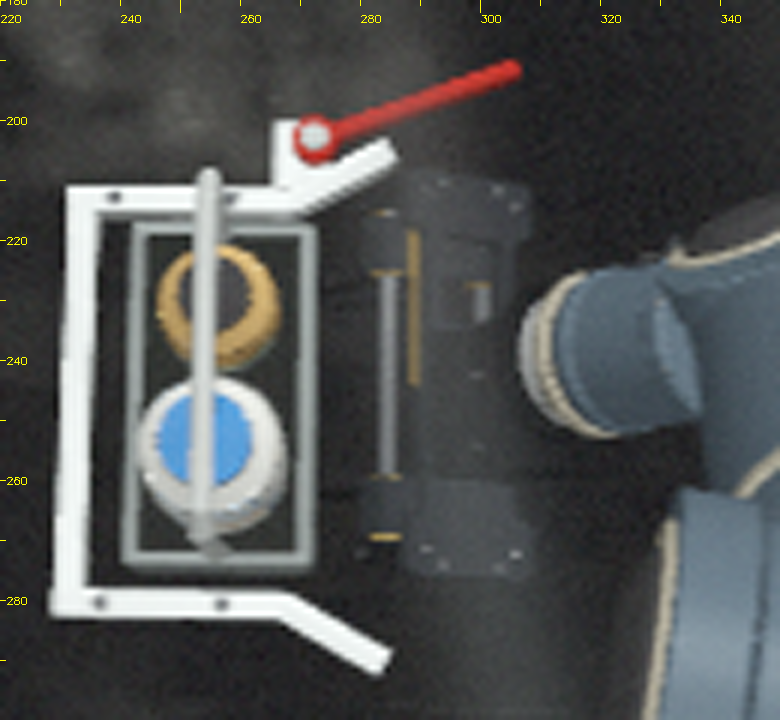

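>>> {"op": "apply_moves", "data": {"moves": [{"ax": 0,"ay": 0,"az": 0,"dx": 0.0024,"dy": 0,"dz": 0.0018,"hand": 1},{"ax": 0,"ay": 0,"az": 0,"dx": 0.0024,"dy": 0,"dz": 0.0018,"hand": 1},{"ax": 0,"ay": 0,"az": 0,"dx": 0.0024,"dy": 0,"dz": 0.0018,"hand": 1}]}}

```text
time_s: 9.25
tool_pos: [0.4641, 0.0094, 0.0714]
ee_rot: [-1.9, -1.808, -0.637]
ft_force: [-0.1, -7.1, 3.8]
grip_width: 0.0874
```

```bash
python3 - <<'E'
from plan import *
show(); print(bot.sense()["q"])
E
```

```text
t 9.25 tcp [0.4641 0.0094 0.0714] tip [0.4662 0.0514 0.0157] yaw -0.0497 tilt 0.647 ydotz -0.0006 F [-0.12 -7.11  3.82] g 0.0874 q [ 0.17  0.58  0.04  2.19 -1.02  0.8   1.05]
[ 0.17055607  0.58120829  0.04369018  2.18618918 -1.02268845  0.80351379
  1.04943394]
```

>>> {"op": "apply_moves", "data": {"moves": [{"ax": 0,"ay": 0,"az": 0,"dx": 0.0016,"dy": 0,"dz": 0.0012,"hand": 1},{"ax": 0,"ay": 0,"az": 0,"dx": 0.0016,"dy": 0,"dz": 0.0012,"hand": 1}]}}

```text
time_s: 9.42
tool_pos: [0.4643, 0.0135, 0.0713]
ee_rot: [-1.9, -1.808, -0.637]
ft_force: [-0.3, -6.6, 4.5]
grip_width: 0.0869
```

>>> {"op": "apply_moves", "data": {"moves": [{"ax": 0,"ay": 0,"az": 0,"dx": 0.0016,"dy": 0,"dz": 0.0012,"hand": 1}]}}

```text
time_s: 9.5
tool_pos: [0.4644, 0.0154, 0.0714]
ee_rot: [-1.9, -1.808, -0.637]
ft_force: [-1.0, -6.5, 3.1]
grip_width: 0.087
```

>>> {"op": "apply_moves", "data": {"moves": [{"ax": 0,"ay": 0,"az": 0,"dx": 0.0016,"dy": 0,"dz": 0.0012,"hand": 1}]}}

```text
time_s: 9.58
tool_pos: [0.4645, 0.0174, 0.0714]
ee_rot: [-1.9, -1.808, -0.637]
ft_force: [-0.6, -7.0, 3.3]
grip_width: 0.0866
```

Tip y is about 0.0594, with no force rise yet.

>>> {"op": "apply_moves", "data": {"moves": [{"ax": 0,"ay": 0,"az": 0,"dx": 0.0008,"dy": 0,"dz": 0.0006,"hand": 1},{"ax": 0,"ay": 0,"az": 0,"dx": 0.0008,"dy": 0,"dz": 0.0006,"hand": 1}]}}

```text
time_s: 9.75
tool_pos: [0.4645, 0.0188, 0.0713]
ee_rot: [-1.901, -1.808, -0.636]
ft_force: [-1.6, -10.2, 6.5]
grip_width: 0.0868
```

>>> {"op": "apply_moves", "data": {"moves": [{"ax": 0,"ay": 0,"az": 0,"dx": 0.0008,"dy": 0,"dz": 0.0006,"hand": 1},{"ax": 0,"ay": 0,"az": 0,"dx": 0.0008,"dy": 0,"dz": 0.0006,"hand": 1}]}}

```text
time_s: 9.92
tool_pos: [0.4645, 0.0191, 0.0713]
ee_rot: [-1.904, -1.809, -0.635]
ft_force: [-3.8, -16.6, 12.0]
grip_width: 0.0868
```

```bash
python3 - <<'E'
from plan import *
from h import *
from bench import imaging
show()
t=imaging.grab_frame("top")
crop(t["img"],220,180,130,120,6,"pics/t7.png")
E
```

```text
t 9.92 tcp [0.4645 0.0191 0.0713] tip [0.4667 0.061  0.0155] yaw -0.0511 tilt 0.644 ydotz -0.0001 F [ -3.81 -16.56  11.95] g 0.0868 q [ 0.18  0.58  0.01  2.19 -1.02  0.78  1.03]
```

View pics/t7.png

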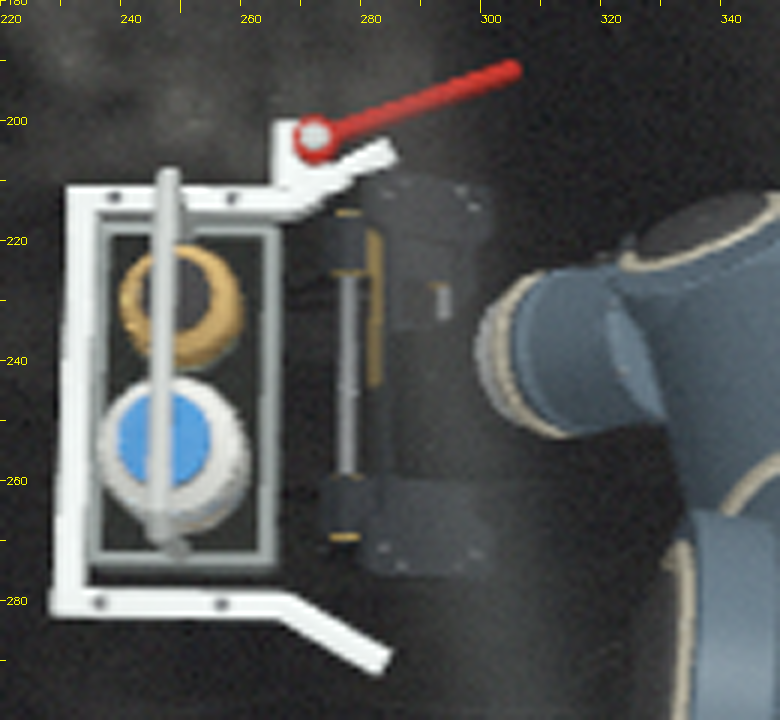

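>>> {"op": "apply_moves", "data": {"moves": [{"ax": 0,"ay": 0,"az": 0,"dx": 0.0008,"dy": 0,"dz": 0.0006,"hand": 1},{"ax": 0,"ay": 0,"az": 0,"dx": 0,"dy": 0,"dz": 0,"hand": 1}]}}

```text
time_s: 10.13
tool_pos: [0.4645, 0.0192, 0.0713]
ee_rot: [-1.905, -1.809, -0.635]
ft_force: [-4.2, -16.9, 10.5]
grip_width: 0.0873
```

>>> {"op": "apply_moves", "data": {"moves": [{"ax": 0,"ay": 0,"az": 0,"dx": -0.004,"dy": 0,"dz": -0.003,"hand": 1},{"ax": 0,"ay": 0,"az": 0,"dx": -0.008,"dy": 0,"dz": -0.006,"hand": 1},{"ax": 0,"ay": 0,"az": 0,"dx": -0.012,"dy": 0,"dz": -0.009,"hand": 1},{"ax": 0,"ay": 0,"az": 0,"dx": -0.012,"dy": 0,"dz": -0.009,"hand": 1},{"ax": 0,"ay": 0,"az": 0,"dx": -0.012,"dy": 0,"dz": -0.009,"hand": 1}]}}

```text
time_s: 10.55
tool_pos: [0.4612, -0.0374, 0.0709]
ee_rot: [-1.897, -1.808, -0.636]
ft_force: [-0.3, -0.5, 0.1]
grip_width: 0.0867
```

```bash
python3 - <<'E'
from plan import *
from fit import *
from bench import imaging
show()
t=imaging.grab_frame("top");s=imaging.grab_frame("side")
crop(t["img"],220,180,130,120,6,"pics/t8.png");cv2.imwrite("pics/s8.png",s["img"][:,:,::-1])
E
```

```text
t 10.55 tcp [ 0.4612 -0.0374  0.0709] tip [0.4631 0.0046 0.0153] yaw -0.0474 tilt 0.649 ydotz -0.0022 F [-0.3  -0.46  0.09] g 0.0867 q [ 0.26  0.59  0.05  2.16 -0.94  0.85  1.06]
```

View pics/t8.png

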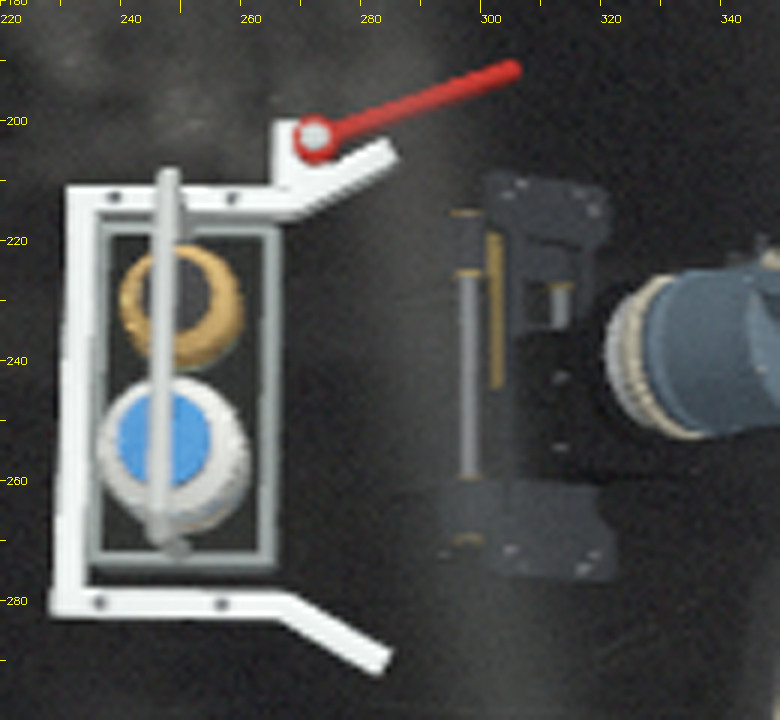

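View pics/s8.png

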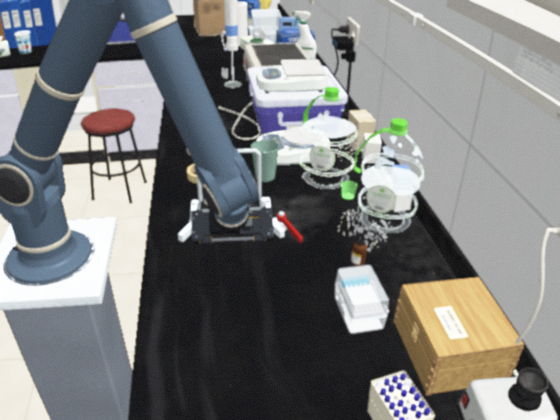

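```bash
python3 - <<'E'
from plan import *
from h import *
T=cam("top");S=cam("side")
for z in(0,.1,.2): print(z,pix2w(T,(265,138),z).round(3),pix2w(T,(292,110),z).round(3),pix2w(S,(362,205),z).round(3),pix2w(T,(226,139),z).round(3))
R,p=rows((.463,-.08,.11),-.05,.4,n=4)
R,p=rows((.665,-.03,.11),0,.4,n=6,R0=R,p0=p)
E
```

```text
0 [0.818 0.062 0.   ] [ 0.911 -0.03   0.   ] [0.84 0.13 0.  ] [0.819 0.188 0.   ]
0.1 [0.778 0.06  0.1  ] [ 0.865 -0.024  0.1  ] [ 0.786 -0.021  0.1  ] [0.78  0.177 0.1  ]
0.2 [0.739 0.058 0.2  ] [ 0.819 -0.019  0.2  ] [ 0.732 -0.172  0.2  ] [0.74  0.165 0.2  ]
n 4 totalrot [ 0.    -0.247 -0.003] shift 0.1236
0.0000 -0.0616 -0.0007 0.0022 0.0008 -0.0308
0.0000 -0.0616 -0.0007 0.0003 0.0008 -0.0309
0.0000 -0.0616 -0.0007 -0.0016 0.0008 -0.0308
0.0000 -0.0616 -0.0007 -0.0035 0.0008 -0.0307
n 6 totalrot [ 0.019 -0.    -0.046] shift 0.2094
0.0032 -0.0000 -0.0077 0.0092 0.0334 0.0039
0.0032 -0.0000 -0.0077 0.0084 0.0337 0.0036
0.0032 -0.0000 -0.0077 0.0079 0.0338 0.0034
```

>>> {"op": "apply_moves", "data": {"moves": [{"ax": 0,"ay": -0.062,"az": 0,"dx": 0.002,"dy": 0.0008,"dz": -0.031,"hand": 0},{"ax": 0,"ay": -0.062,"az": 0,"dx": 0,"dy": 0.0008,"dz": -0.031,"hand": 0},{"ax": 0,"ay": -0.062,"az": 0,"dx": -0.0016,"dy": 0.0008,"dz": -0.031,"hand": 0},{"ax": 0,"ay": -0.062,"az": 0,"dx": -0.0035,"dy": 0.0008,"dz": -0.031,"hand": 0}]}}

```text
time_s: 10.98
tool_pos: [0.4611, -0.105, 0.176]
ee_rot: [-2.053, -1.956, -0.412]
ft_force: [0.8, 0.5, -0.5]
grip_width: 0.0681
```

>>> {"op": "apply_moves", "data": {"moves": [{"ax": 0.003,"ay": 0,"az": -0.008,"dx": 0.009,"dy": 0.0335,"dz": 0.0038,"hand": 0},{"ax": 0.003,"ay": 0,"az": -0.008,"dx": 0.0088,"dy": 0.0335,"dz": 0.0038,"hand": 0},{"ax": 0.003,"ay": 0,"az": -0.008,"dx": 0.0086,"dy": 0.0336,"dz": 0.0037,"hand": 0},{"ax": 0.003,"ay": 0,"az": -0.008,"dx": 0.0084,"dy": 0.0337,"dz": 0.0036,"hand": 0},{"ax": 0.003,"ay": 0,"az": -0.008,"dx": 0.008,"dy": 0.0338,"dz": 0.0035,"hand": 0}]}}

```text
time_s: 11.4
tool_pos: [0.6321, -0.0619, 0.1745]
ee_rot: [-2.004, -1.997, -0.407]
ft_force: [0.3, -0.3, 0.6]
grip_width: 0.0351
```

```bash
python3 - <<'E'
from plan import *
show()
R,p=rows((.665,-.03,.11),0,.4)
R,p=rows((.665,-.03,.03),0,.4,R0=R,p0=p,n=4)
E
```

```text
t 11.4 tcp [ 0.6321 -0.0619  0.1745] tip [ 0.6322 -0.0347  0.1104] yaw -0.0037 tilt 0.402 ydotz -0.0007 F [ 0.31 -0.34  0.57] g 0.0351 q [ 0.03  0.57  0.21  1.73 -0.6   1.03  0.57]
n 1 totalrot [ 0.001 -0.002 -0.004] shift 0.0332
0.0008 -0.0018 -0.0037 0.0044 0.0329 0.0022
n 4 totalrot [ 0.  0. -0.] shift 0.08
0.0000 0.0000 -0.0000 -0.0078 0.0000 0.0184
0.0000 0.0000 -0.0000 -0.0078 0.0000 0.0184
0.0000 0.0000 -0.0000 -0.0078 0.0000 0.0184
0.0000 0.0000 -0.0000 -0.0078 0.0000 0.0184
```

>>> {"op": "apply_moves", "data": {"moves": [{"ax": 0,"ay": 0,"az": 0,"dx": 0.0044,"dy": 0.033,"dz": 0.0022,"hand": 0},{"ax": 0,"ay": 0,"az": 0,"dx": 0,"dy": 0,"dz": 0,"hand": 0},{"ax": 0,"ay": 0,"az": 0,"dx": 0,"dy": 0,"dz": 0,"hand": 0},{"ax": 0,"ay": 0,"az": 0,"dx": 0,"dy": 0,"dz": 0,"hand": 0}]}}

```text
time_s: 11.73
tool_pos: [0.6629, -0.0584, 0.1734]
ee_rot: [-2.006, -1.995, -0.405]
ft_force: [-0.7, 0.3, 0.4]
grip_width: 0.0082
```

>>> {"op": "apply_moves", "data": {"moves": [{"ax": 0,"ay": 0,"az": 0,"dx": -0.0078,"dy": 0,"dz": 0.0184,"hand": 0},{"ax": 0,"ay": 0,"az": 0,"dx": -0.0078,"dy": 0,"dz": 0.0184,"hand": 0},{"ax": 0,"ay": 0,"az": 0,"dx": -0.0078,"dy": 0,"dz": 0.0184,"hand": 0},{"ax": 0,"ay": 0,"az": 0,"dx": -0.0078,"dy": 0,"dz": 0.0184,"hand": 0}]}}

```text
time_s: 12.07
tool_pos: [0.6625, -0.0591, 0.094]
ee_rot: [-2.008, -1.995, -0.407]
ft_force: [-0.1, -0.1, 0.1]
grip_width: 0.0007
```

```bash
python3 - <<'E'
from plan import *
from h import *
from bench import imaging
show()
t=imaging.grab_frame("top");s=imaging.grab_frame("side")
crop(t["img"],220,160,130,120,6,"pics/t9.png");crop(s["img"],230,160,160,110,5,"pics/s9.png")
E
```

```text
t 12.07 tcp [ 0.6625 -0.0591  0.094 ] tip [ 0.6627 -0.0319  0.0298] yaw -0.0064 tilt 0.401 ydotz -0.0006 F [-0.15 -0.07  0.14] g 0.0007 q [ 0.04  0.71  0.18  1.69 -0.65  0.94  0.62]
```

View pics/t9.png

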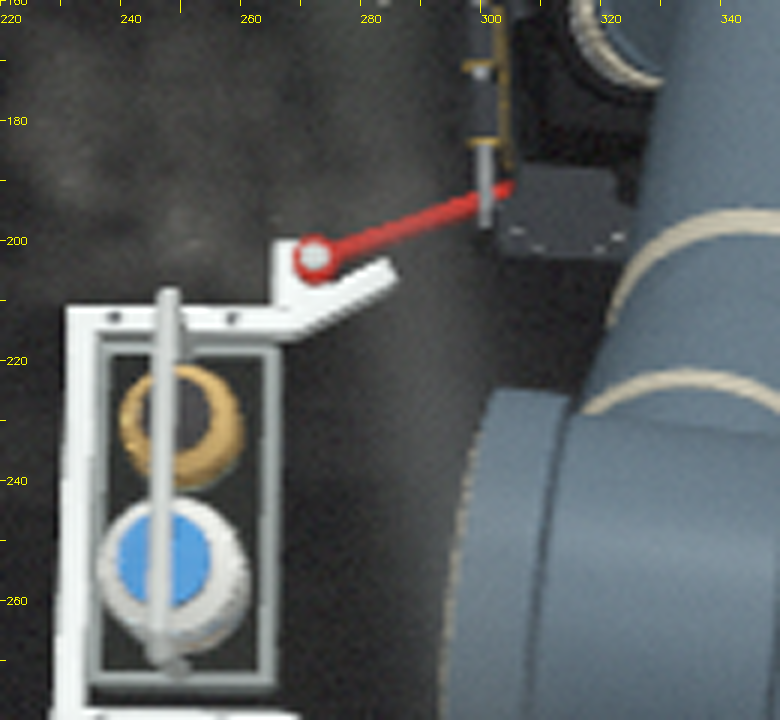

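View pics/s9.png

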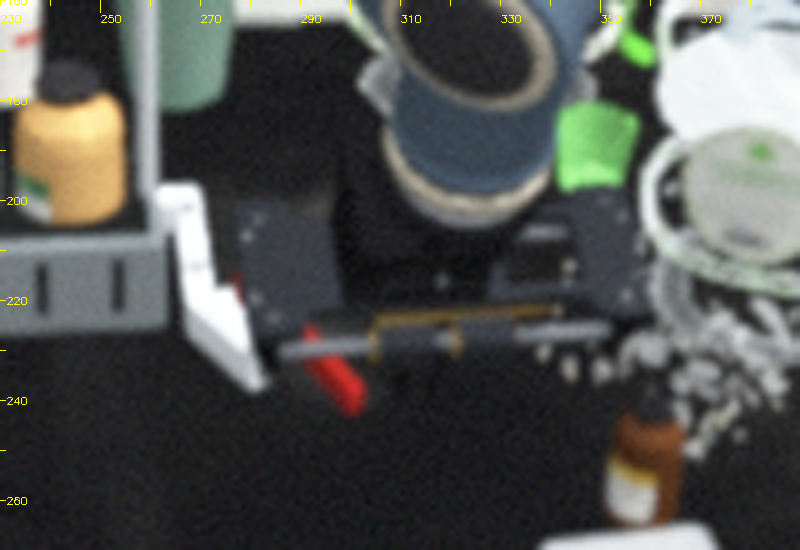

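>>> {"op": "apply_moves", "data": {"moves": [{"ax": 0,"ay": 0,"az": 0,"dx": -0.001,"dy": -0.008,"dz": 0,"hand": 0},{"ax": 0,"ay": 0,"az": 0,"dx": -0.001,"dy": -0.008,"dz": 0,"hand": 0},{"ax": 0,"ay": 0,"az": 0,"dx": -0.001,"dy": -0.008,"dz": 0,"hand": 0}]}}

```text
time_s: 12.42
tool_pos: [0.6395, -0.0615, 0.0947]
ee_rot: [-2.008, -1.998, -0.41]
ft_force: [-0.3, -0.1, 0.4]
grip_width: 0.0005
```

>>> {"op": "apply_moves", "data": {"moves": [{"ax": 0,"ay": 0,"az": 0,"dx": -0.0026,"dy": -0.0083,"dz": -0.0011,"hand": 0},{"ax": 0,"ay": 0,"az": 0,"dx": -0.0026,"dy": -0.0083,"dz": -0.0011,"hand": 0},{"ax": 0,"ay": 0,"az": 0,"dx": -0.0026,"dy": -0.0083,"dz": -0.0011,"hand": 0},{"ax": 0,"ay": 0,"az": 0,"dx": -0.0026,"dy": -0.0083,"dz": -0.0011,"hand": 0}]}}

```text
time_s: 12.75
tool_pos: [0.6061, -0.0724, 0.0937]
ee_rot: [-2.007, -1.997, -0.409]
ft_force: [0.5, 0.0, -0.0]
grip_width: 0.0001
```

```bash
python3 - <<'E'
from plan import *
from h import *
from bench import imaging
show()
t=imaging.grab_frame("top");s=imaging.grab_frame("side")
crop(t["img"],220,160,130,120,6,"pics/t10.png");crop(s["img"],200,160,160,110,5,"pics/s10.png")
E
```

```text
t 12.75 tcp [ 0.6061 -0.0724  0.0937] tip [ 0.6063 -0.0452  0.0295] yaw -0.0052 tilt 0.401 ydotz 0.0011 F [ 0.46  0.04 -0.01] g 0.0001 q [ 0.08  0.65  0.17  1.82 -0.66  0.89  0.7 ]
```

View pics/t10.png

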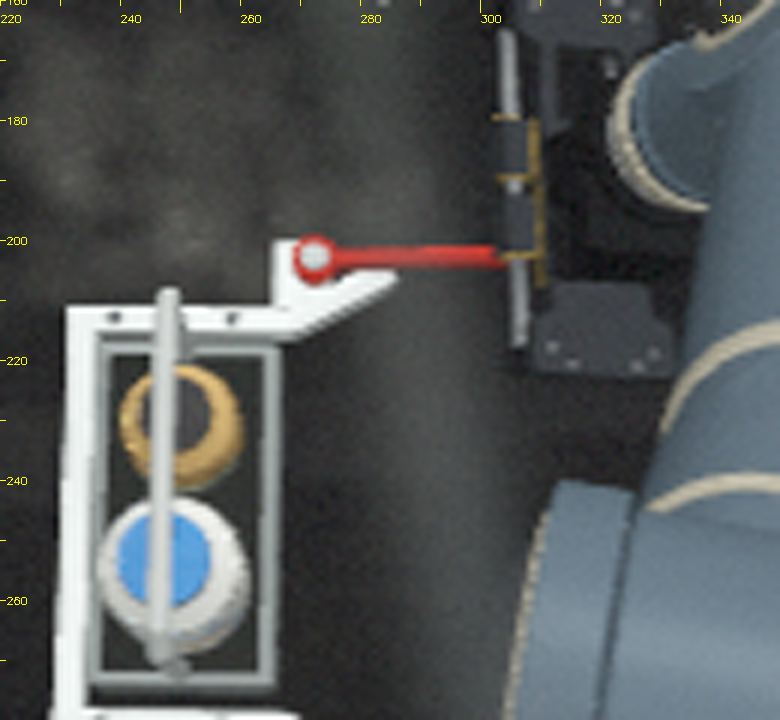

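View pics/s10.png

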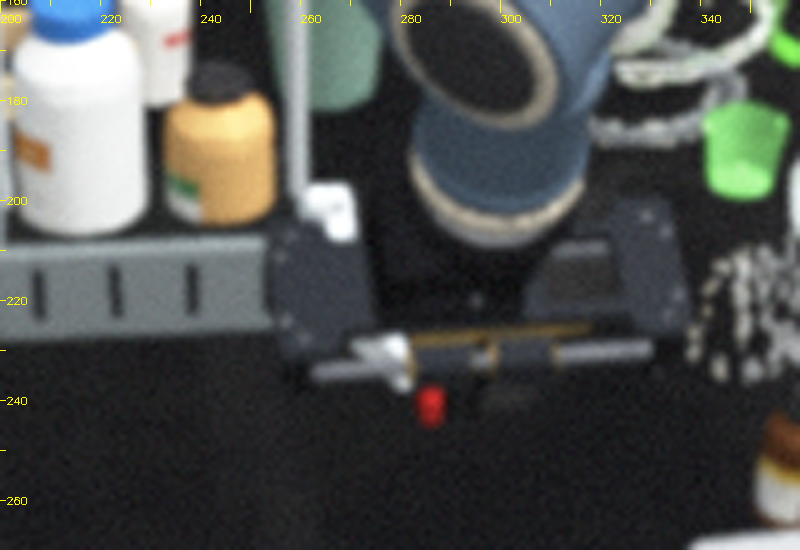

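Gate is being swept as predicted (arm now pointing along the bay's -y, tip ≈ (303,202) in the top view). Continuing.

>>> {"op": "apply_moves", "data": {"moves": [{"ax": 0,"ay": 0,"az": 0,"dx": 0,"dy": -0.008,"dz": 0,"hand": 0},{"ax": 0,"ay": 0,"az": 0,"dx": 0,"dy": -0.008,"dz": 0,"hand": 0},{"ax": 0,"ay": 0,"az": 0,"dx": 0,"dy": -0.008,"dz": 0,"hand": 0},{"ax": 0,"ay": 0,"az": 0,"dx": 0,"dy": -0.008,"dz": 0,"hand": 0}]}}

```text
time_s: 13.18
tool_pos: [0.5741, -0.0716, 0.0931]
ee_rot: [-2.006, -1.997, -0.408]
ft_force: [1.4, 0.9, 0.0]
grip_width: 0.0006
```

>>> {"op": "apply_moves", "data": {"moves": [{"ax": 0,"ay": 0,"az": 0,"dx": 0.0025,"dy": -0.0075,"dz": 0.0011,"hand": 0},{"ax": 0,"ay": 0,"az": 0,"dx": 0.0025,"dy": -0.0075,"dz": 0.0011,"hand": 0},{"ax": 0,"ay": 0,"az": 0,"dx": 0.0025,"dy": -0.0075,"dz": 0.0011,"hand": 0},{"ax": 0,"ay": 0,"az": 0,"dx": 0.0025,"dy": -0.0075,"dz": 0.0011,"hand": 0}]}}

```text
time_s: 13.52
tool_pos: [0.5441, -0.0604, 0.093]
ee_rot: [-2.006, -1.997, -0.408]
ft_force: [0.6, -0.8, -0.1]
grip_width: 0.0001
```

>>> {"op": "apply_moves", "data": {"moves": [{"ax": 0,"ay": 0,"az": 0,"dx": 0.0054,"dy": -0.0063,"dz": 0.0023,"hand": 0},{"ax": 0,"ay": 0,"az": 0,"dx": 0.0054,"dy": -0.0063,"dz": 0.0023,"hand": 0},{"ax": 0,"ay": 0,"az": 0,"dx": 0.0054,"dy": -0.0063,"dz": 0.0023,"hand": 0},{"ax": 0,"ay": 0,"az": 0,"dx": 0.0054,"dy": -0.0063,"dz": 0.0023,"hand": 0}]}}

```text
time_s: 13.85
tool_pos: [0.5192, -0.0364, 0.093]
ee_rot: [-2.006, -1.997, -0.408]
ft_force: [0.4, 0.0, 0.3]
grip_width: 0.0005
```

```bash
python3 - <<'E'
from plan import *
from h import *
from bench import imaging
show()
t=imaging.grab_frame("top");s=imaging.grab_frame("side")
crop(t["img"],220,160,130,120,6,"pics/t11.png");crop(s["img"],170,160,160,110,5,"pics/s11.png")
E
```

```text
t 13.85 tcp [ 0.5192 -0.0364  0.093 ] tip [ 0.5194 -0.0093  0.0288] yaw -0.0046 tilt 0.401 ydotz 0.0004 F [0.42 0.04 0.27] g 0.0005 q [ 0.06  0.54  0.14  2.05 -0.7   0.77  0.74]
```

View pics/t11.png

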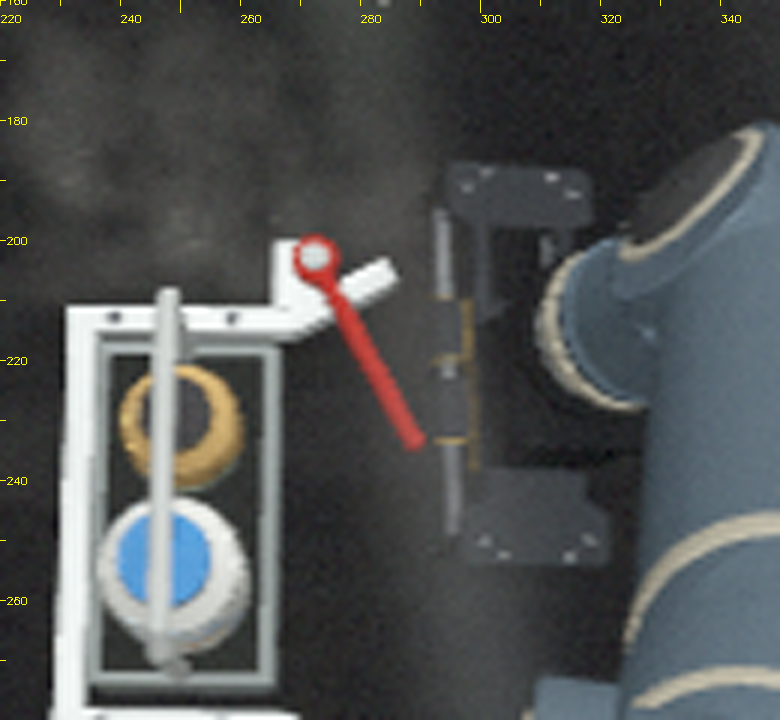

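View pics/s11.png

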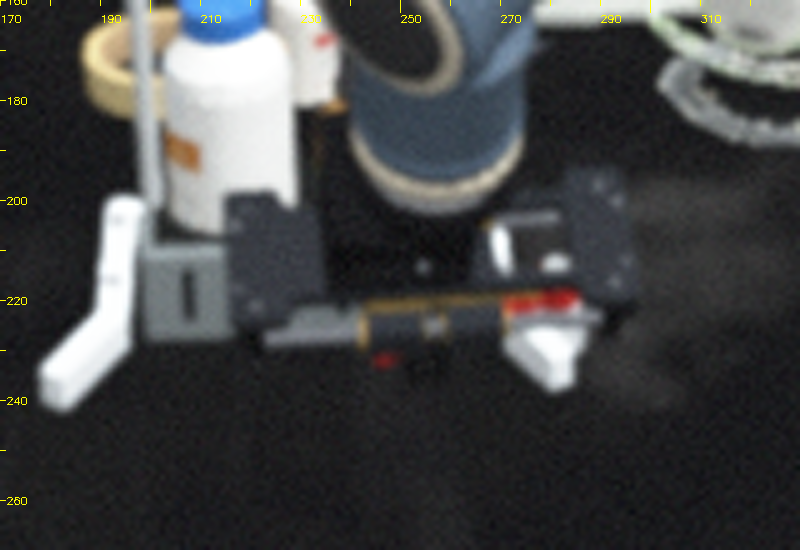

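>>> {"op": "apply_moves", "data": {"moves": [{"ax": 0,"ay": 0,"az": 0,"dx": 0.0056,"dy": -0.003,"dz": 0.0018,"hand": 0},{"ax": 0,"ay": 0,"az": 0,"dx": 0.0056,"dy": -0.003,"dz": 0.0018,"hand": 0},{"ax": 0,"ay": 0,"az": 0,"dx": 0.0056,"dy": -0.003,"dz": 0.0018,"hand": 0},{"ax": 0,"ay": 0,"az": 0,"dx": 0.0056,"dy": -0.003,"dz": 0.0018,"hand": 0}]}}

```text
time_s: 14.28
tool_pos: [0.5078, -0.0132, 0.0951]
ee_rot: [-2.007, -1.997, -0.408]
ft_force: [0.6, -0.9, -0.2]
grip_width: 0.0005
```

>>> {"op": "apply_moves", "data": {"moves": [{"ax": 0,"ay": 0,"az": 0,"dx": 0.0028,"dy": -0.001,"dz": 0.0012,"hand": 0},{"ax": 0,"ay": 0,"az": 0,"dx": 0.0028,"dy": -0.001,"dz": 0.0012,"hand": 0},{"ax": 0,"ay": 0,"az": 0,"dx": 0.0028,"dy": -0.001,"dz": 0.0012,"hand": 0},{"ax": 0,"ay": 0,"az": 0,"dx": 0.0028,"dy": -0.001,"dz": 0.0012,"hand": 0}]}}

```text
time_s: 14.62
tool_pos: [0.504, -0.0013, 0.095]
ee_rot: [-2.007, -1.997, -0.408]
ft_force: [0.7, -0.7, 0.1]
grip_width: 0.0
```

>>> {"op": "apply_moves", "data": {"moves": [{"ax": 0,"ay": 0,"az": 0,"dx": 0.0018,"dy": 0,"dz": 0.0008,"hand": 0},{"ax": 0,"ay": 0,"az": 0,"dx": 0.0018,"dy": 0,"dz": 0.0008,"hand": 0}]}}

```text
time_s: 14.78
tool_pos: [0.5038, 0.0026, 0.0949]
ee_rot: [-2.006, -1.997, -0.408]
ft_force: [0.1, -1.3, 0.1]
grip_width: 0.0003
```

```bash
python3 - <<'E'
from plan import *
from h import *
from bench import imaging
show()
t=imaging.grab_frame("top")
crop(t["img"],220,170,110,115,6,"pics/t12.png")
E
```

```text
t 14.78 tcp [0.5038 0.0026 0.0949] tip [0.5039 0.0298 0.0307] yaw -0.0048 tilt 0.401 ydotz -0.0001 F [ 0.13 -1.28  0.07] g 0.0003 q [ 0.01  0.51  0.11  2.1  -0.73  0.72  0.71]
```

View pics/t12.png

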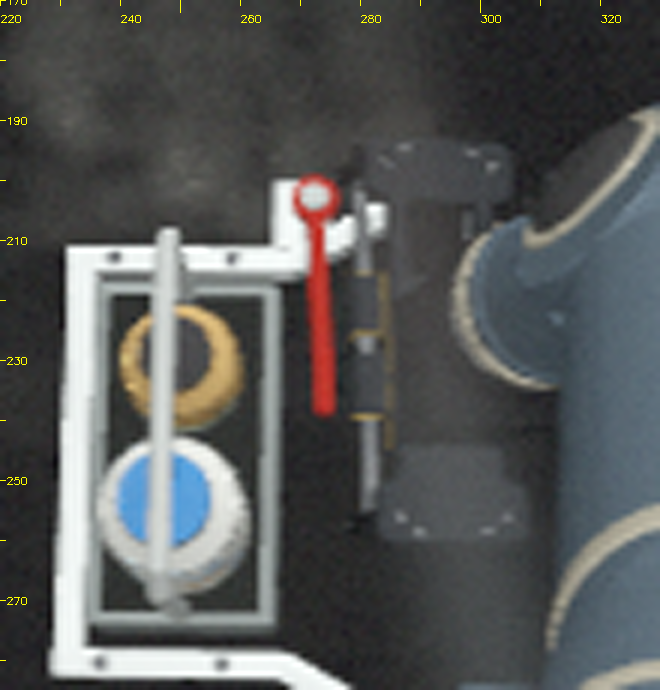

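>>> {"op": "apply_moves", "data": {"moves": [{"ax": 0,"ay": 0,"az": 0,"dx": 0.0018,"dy": 0,"dz": 0.0008,"hand": 0},{"ax": 0,"ay": 0,"az": 0,"dx": 0.0018,"dy": 0,"dz": 0.0008,"hand": 0}]}}

```text
time_s: 15.0
tool_pos: [0.5038, 0.0063, 0.0947]
ee_rot: [-2.007, -1.996, -0.407]
ft_force: [-1.1, -0.7, 1.6]
grip_width: 0.0005
```

>>> {"op": "apply_moves", "data": {"moves": [{"ax": 0,"ay": 0,"az": 0,"dx": 0.0018,"dy": 0,"dz": 0.0008,"hand": 0},{"ax": 0,"ay": 0,"az": 0,"dx": 0.0014,"dy": 0,"dz": 0.0006,"hand": 0}]}}

```text
time_s: 15.17
tool_pos: [0.5038, 0.0092, 0.0946]
ee_rot: [-2.008, -1.997, -0.407]
ft_force: [-1.5, -6.6, 0.9]
grip_width: 0.0005
```

>>> {"op": "apply_moves", "data": {"moves": [{"ax": 0,"ay": 0,"az": 0,"dx": 0.0009,"dy": 0,"dz": 0.0004,"hand": 0}]}}

```text
time_s: 15.25
tool_pos: [0.5039, 0.0093, 0.0946]
ee_rot: [-2.009, -1.997, -0.406]
ft_force: [-2.3, -6.5, 2.7]
grip_width: 0.0003
```

>>> {"op": "apply_moves", "data": {"moves": [{"ax": 0,"ay": 0,"az": 0,"dx": 0.0009,"dy": 0,"dz": 0.0004,"hand": 0},{"ax": 0,"ay": 0,"az": 0,"dx": 0,"dy": 0,"dz": 0,"hand": 0}]}}

```text
time_s: 15.42
tool_pos: [0.5038, 0.0095, 0.0946]
ee_rot: [-2.011, -1.997, -0.406]
ft_force: [-3.2, -6.4, 3.1]
grip_width: 0.0005
```

>>> {"op": "apply_moves", "data": {"moves": [{"ax": 0,"ay": 0,"az": 0,"dx": -0.0046,"dy": 0,"dz": -0.002,"hand": 0},{"ax": 0,"ay": 0,"az": 0,"dx": -0.0092,"dy": 0,"dz": -0.0039,"hand": 0},{"ax": 0,"ay": 0,"az": 0,"dx": -0.018,"dy": 0,"dz": -0.008,"hand": 0},{"ax": 0,"ay": 0,"az": 0,"dx": -0.018,"dy": 0,"dz": -0.015,"hand": 0},{"ax": 0,"ay": 0,"az": 0,"dx": -0.018,"dy": 0,"dz": -0.025,"hand": 0}]}}

```text
time_s: 15.83
tool_pos: [0.5025, -0.0712, 0.1169]
ee_rot: [-2.002, -1.995, -0.405]
ft_force: [0.8, 0.4, 0.6]
grip_width: 0.0001
```

>>> {"op": "apply_moves", "data": {"moves": [{"ax": 0,"ay": 0,"az": 0,"dx": -0.018,"dy": 0,"dz": -0.025,"hand": 0},{"ax": 0,"ay": 0,"az": 0,"dx": -0.018,"dy": 0,"dz": -0.025,"hand": 0},{"ax": 0,"ay": 0,"az": 0,"dx": -0.018,"dy": 0,"dz": -0.025,"hand": 0},{"ax": 0,"ay": 0,"az": 0,"dx": -0.018,"dy": 0,"dz": -0.025,"hand": 0}]}}

```text
time_s: 16.17
tool_pos: [0.5029, -0.1783, 0.1828]
ee_rot: [-2.006, -1.996, -0.409]
ft_force: [0.6, -0.2, 0.3]
grip_width: 0.0004
```

```bash
python3 - <<'E'
from plan import *
from h import *
from bench import imaging
show()
t=imaging.grab_frame("top");s=imaging.grab_frame("side")
crop(t["img"],220,185,110,105,7,"pics/t13.png");cv2.imwrite("pics/s13.png",s["img"][:,:,::-1]);cv2.imwrite("pics/t13f.png",t["img"][:,:,::-1])
for n,f in(("top",t),("side",s)): np.savez(n+".npz",**{k:f[k] for k in("K","D","R","t","img")})
E
```

```text
t 16.17 tcp [ 0.5029 -0.1783  0.1828] tip [ 0.503  -0.1511  0.1187] yaw -0.0051 tilt 0.401 ydotz 0.0004 F [ 0.57 -0.17  0.33] g 0.0004 q [ 0.23  0.45  0.26  1.92 -0.55  1.05  0.81]
```

View pics/t13.png

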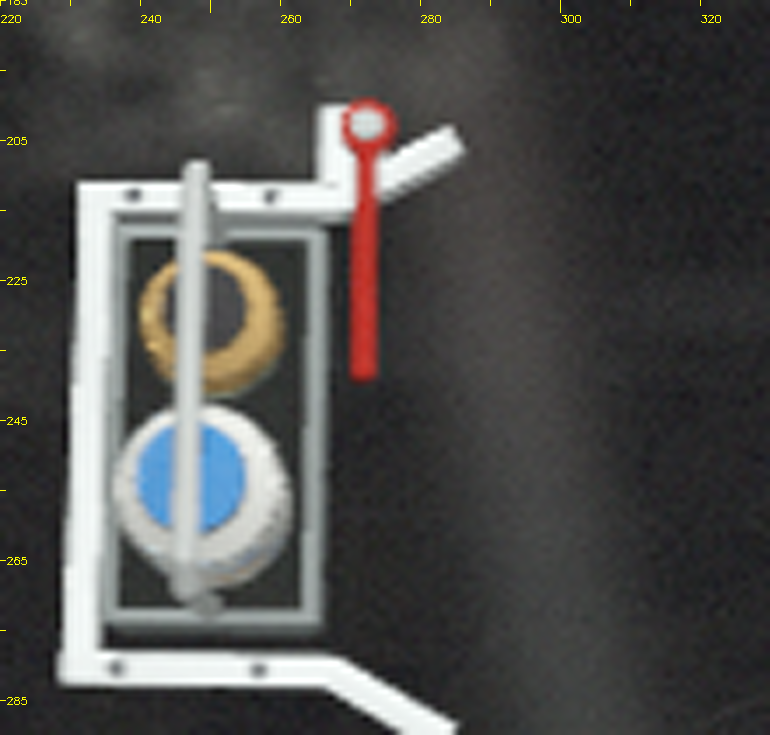

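View pics/s13.png

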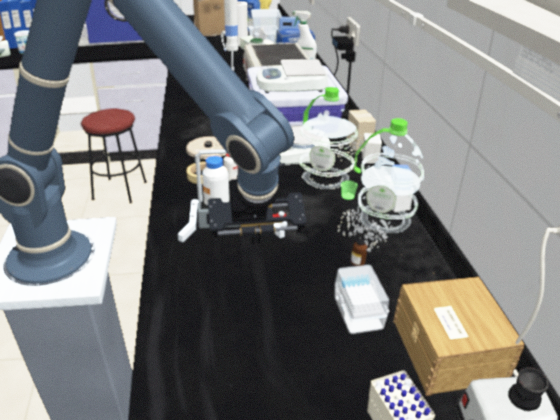

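View pics/t13f.png

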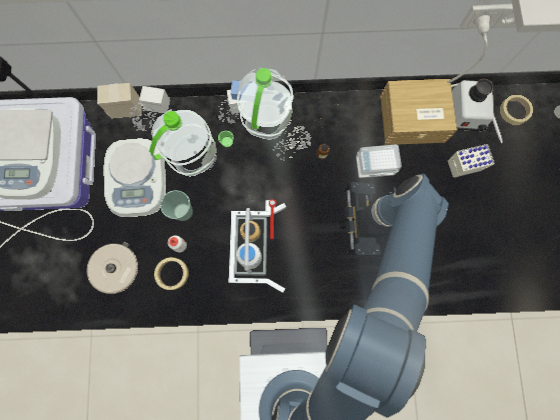

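```bash
python3 - <<'E'
from fit import *
T=cam("top")
h=pix2w(T,(272.3,202.6),.05);t=pix2w(T,(271.8,238.5),.044);d=t-h;print("gate world",np.degrees(np.arctan2(d[1],d[0])),"expect",180-2.8)
# crop scale 7 origin 220,185
c=lambda x,y:(220+x/7,185+y/7)
obs=[(T,c(112,227),(.085,.046,.056)),(T,c(103,630),(-.085,.046,.056)),(T,c(328,228),(.085,-.046,.056)),(T,c(324,628),(-.085,-.046,.056))]
print(fit(obs,[.46,.11,-.05]))
E
```

```text
gate world 177.08819729833434 expect 177.2
(array([ 0.46266706,  0.11313719, -0.04068338]), array([[-0.07999592, -0.19956912],
       [-0.11418647,  0.07415648],
       [ 0.02035404, -0.30213066],
       [ 0.17351929,  0.41208641]]))
```

```bash
python3 - <<'E'
from bench import order,bot
print(order.job_done(), bot.sense()["time_s"])
E
```

```text
the job is handed in; nothing more can be done
the job is handed in; nothing more can be done
```

The crate is docked against the end stop and the red gate arm is shut behind it. I handed the job in at about 16 s; no verdict is reported.

I pushed low on the crate's long face, with the open fingertips tilted forward and touching about 22 mm above the worktop. I corrected its yaw on the way in. Pushing took 4–7 N until it stopped dead; the force then rose to about 17 N. I then closed the hand, swept the gate arm round to its hard stop (about 7 N) and backed away, so the robot was touching nothing.

- **Crate:** the last top picture puts it at (0.463, 0.113) m with yaw −0.041 rad. The bay, measured earlier, is at (0.464, 0.112) m with yaw −0.045 to −0.049 rad. That agrees within camera accuracy.
- **Gate:** its direction measures 177.1° against 177.2° expected when shut.
- **Bystanders:** none looked moved when I compared the first and last pictures by eye; I did not measure them again.
- **Disagreement:** the two cameras differed by about 5 mm in y at the start. I relied on the top camera and on the contact forces.
- **Joint range:** joint 5 came close to its range limit during the last part of the push (−1.02 against −1.04) and stayed there without passing it.

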